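# Line up power resistor modules in a carrier against a straightedge

### The job

Lay the straightedge on the bench with its working face flush against the front edge of the carrier, centred so that it covers all four channels, and let go of it. Then stand every resistor module that is there upright in a channel of its own (any channel), pushed forward so that its end butts against the straightedge, with the straightedge still flush against the carrier. Once all are in, put the straightedge back wholly on its cork mat, square to the mat, and leave the modules seated with their front ends in line with the carrier's front edge; leave the meter and the probe box alone.

Things in the scene. Friction and masses are not known exactly. Their poses are not given: they have to be found in the camera images.
- carrier: Grey steel module carrier, fixed: base plate 120 mm deep (x), 230 mm wide (y), 6 mm thick, origin centred under it. A 34 mm high rail closes the rear, x = 50 to 60 mm. Four channels along x, 36 mm wide, centred at y = -93, -31, 31, 93 mm, lie between flat black plastic guides (tops at z = 22 mm) that run from the rear rail to x = -45 mm; the front 15 mm of the plate is bare.
- front_edge (a point): Middle of the carrier's open FRONT edge, the long side facing the robot, at x = -60, y = 0, z = 3 mm of the carrier; the edge runs along the carrier's y and is an upright face 6 mm high. Axes as the carrier's.
- channel_1 (a point): On the carrier's channel floor (z = 6 mm of the carrier), mid channel at y = -93 mm, x = -15 mm: the underside centre of a module that stands here in line with the front edge.
- channel_2 (a point): On the carrier's channel floor (z = 6 mm of the carrier), mid channel at y = -31 mm, x = -15 mm: the underside centre of a module that stands here in line with the front edge.
- channel_3 (a point): On the carrier's channel floor (z = 6 mm of the carrier), mid channel at y = 31 mm, x = -15 mm: the underside centre of a module that stands here in line with the front edge.
- channel_4 (a point): On the carrier's channel floor (z = 6 mm of the carrier), mid channel at y = 93 mm, x = -15 mm: the underside centre of a module that stands here in line with the front edge.
- mat: Cork mat, fixed to the bench, 72 mm (its x) by 290 mm (its y), 3 mm thick; the straightedge starts on it and is put back on it. Origin at the centre of its underside.
- straightedge: Bright metal straightedge, 0.75 kg: sole 250 mm long (y), 50 mm wide (x), 20 mm high, origin centred under it; on top an upright grip rib 80 mm long (y), 14 mm thick, up to z = 56 mm, its middle at x = -14 mm, y = 0. The working face is the sole's long side at x = +25 mm, farther from the rib, at the start facing the carrier. It stands 14 mm above the carrier's plate and so stops modules.
- face_left (a point): Point on the straightedge's working face, 100 mm to its +y side of the middle, 3 mm above its underside.
- face_right (a point): Point on the straightedge's working face, 100 mm to its -y side of the middle, 3 mm above its underside.
- module1: Aluminium-clad power resistor module, one of up to four alike (some may be absent): an upright bar 90 mm long (its x), 30 mm wide (its y), 60 mm tall, 0.3 kg, flat sides with dark lines, two brass terminals 6 mm tall on top near the ends. Stands upright on the bench at the start. Origin at the centre of its underside; both ends alike.
- module2: Aluminium-clad power resistor module, one of up to four alike (some may be absent): an upright bar 90 mm long (its x), 30 mm wide (its y), 60 mm tall, 0.3 kg, flat sides with dark lines, two brass terminals 6 mm tall on top near the ends. Stands upright on the bench at the start. Origin at the centre of its underside; both ends alike.
- module3: Aluminium-clad power resistor module, one of up to four alike (some may be absent): an upright bar 90 mm long (its x), 30 mm wide (its y), 60 mm tall, 0.3 kg, flat sides with dark lines, two brass terminals 6 mm tall on top near the ends. Stands upright on the bench at the start. Origin at the centre of its underside; both ends alike.
- module4: Aluminium-clad power resistor module, one of up to four alike (some may be absent): an upright bar 90 mm long (its x), 30 mm wide (its y), 60 mm tall, 0.3 kg, flat sides with dark lines, two brass terminals 6 mm tall on top near the ends. Stands upright on the bench at the start. Origin at the centre of its underside; both ends alike.
- meter: Bystander: black handheld meter 75 x 160 x 36 mm lying at the left, beyond the modules; leave alone. Origin at the centre of its underside.
- probe_box: Bystander: black probe box with a pale label, 80 x 170 x 45 mm, lying at the right, beyond the modules; leave alone. Origin at the centre of its underside.
Not all that is in view belongs to the job. What is shaped like the module2 but orange or pink is not meant. What is shaped like the module3 but orange or red is not meant.

How it is judged:
By the outcome, as a careful person would: the job done as asked, in the order asked, and still so for the second after the job is handed in, with the robot touching nothing.
Of module1, module2, module3, module4 only 3 to 4 are there at a start; the rules pass over those that are not, and their reading is None.
At some moment in a run one of straightedge may be knocked a few centimetres aside while the robot is not near it.
It also fails if it takes over 210 s, if anything falls off the work surface, if the arm or the gripper's body presses on something with over 40 N, if the wrist force passes 120 N, or if a joint passes its speed limit or range.

### The arm

A 6-joint arm with a two-finger parallel gripper is mounted at the origin on the work surface. World frame = base frame: x ahead of the robot, y to its left, z up, the work surface at z = 0. Lengths are in m, angles in degrees, forces in N, time in s.
With the tool pointing down it reaches from about 0.375 to 0.9 m from the base axis. Payload 3.1 kg.
Tool frame: the origin (TCP) lies between the finger pads; the fingertips stand 19 mm ahead of it and the grasp point (between the pads) is the TCP; z points along the fingers, x is the direction in which the jaws open and shut, and the axes are right-handed (so a half turn about z gives the same grasp; the last joint's range is limited). The gripper opens to 87 mm and grips with 3 to 60 N. Pads are 19 mm wide; open, the fingers measure 117 mm over their backs; the gripper's body (75 mm by 190 mm) begins 51 mm behind the grasp point.
Start: joints at [60.418, 30.224, 82.088, -0, 67.689, -10.227], TCP at [0.207, 0.59, 0.242] pointing down, gripper open.
Joint ranges: [-176.69, 176.69], [-43.24, 126.21], [12.49, 139.97], [-82, 262], [0, 151.66], [-163.58, 163.58]. Speed limits (degrees/s): [159.86, 159.86, 180, 180, 180, 180].

### API

Orientations are given as a 3x3 rotation matrix whose columns are the frame's x, y, z axes.
In Python, from rig import read_state, capture, camera_info, hand_in, spot_in, silhouettes gives the robot as it stands.
- The arm moves only by the shell command python3 -m jog 'ROWS'. ROWS is text: rows parted by semicolons, each of 7 numbers parted by spaces: the shift along the tool's x, y, z in m, then the turn, a rotation vector about the tool's x, y, z in degrees, then the opening, from 0 (shut) to 1 (fully open). A call has 1 to 8 rows; each row is the pose to reach, as a shift and turn from the pose commanded when the call began, along the tool's axes at that moment; what a row does not reach only later rows make up. A row lasts 1/8 s, in which the tool goes at most 62.5 mm and 10.7 degrees, less where a joint would pass 70% of its speed; a pose out of reach is approached as far as the arm can. A call with a gripper value outside its range is refused whole. The fingers move at their own pace and stop on an object; the grip force is fixed at half the most. Time passes only in rows, so rows that repeat a pose let the fingers close. It gives the time, the measured TCP pose, the force and the opening at its end, in the units of the state.
- read_state(): the state, without advancing time (a new reading comes with each control period).
- capture(name): name is "scene" or "top" or "wrist"; returns (picture, depth): 400x640x3 uint8, red, green, blue; 400x640 float32, m along the optical axis (not along the pixel's ray), 0 where there is no reading.
- camera_info(name): a dict with "vfov" (degrees; the focal length in pixels is half the picture's height over the tangent of half this angle, whatever the lens; pixels are square), "cx", "cy" (the principal point, pixels), "R" (3x3) and "t" (3): a world point X has camera coordinates R X + t; the wrist camera has in their place "tool_from_camera" (4x4, takes a point from camera to tool coordinates, whose origin is the TCP and whose axes are the tool frame's). Camera axes: x right, y down, z forward; pixel columns grow to the right and rows downward; lengths in m; the calibration is good to about 2 mm. A picture is of the moment at which its call begins: read the wrist's pose just before it. camera_info takes no time and is no camera call.
- hand_in(): hands the job in, once; it reports no verdict.
Trained networks look in the newest picture that a camera, given by its name, has taken for a name from the list of things; names that differ only in an ending like _2 or _b are one class to them, and where a whole thing is asked for, a point or a joint stands for the part that bears it (a point fixed in the world has none). Each returns a list of dicts, best first, with "score" (0 to 1); they miss things now and then, are a little off and sometimes report something else, mostly with a low value. They report only what shows in the picture. A call takes as long as a camera call. They do not tell look-alikes from the thing itself.
- spot_in(label, camera): "centre" ([x, y, z] in m, in world coordinates, good to about 4 mm: the middle of the surface that is visible of it).
- silhouettes(label, camera): "region" (400x640 bool, what is visible of it).
The state is a dict: "time_s": time; "joint_positions": joint angles; "qvel": joint speeds; "tau": joint torques, N m; "position": TCP position; "tcp_rot": TCP orientation; "force": force on the tool from outside, world axes, zero at the start; "moment": the same for the moment, N m; "opening": opening from 0.0 (shut) to 1.0 (fully open).
Only numpy, scipy, OpenCV 4.12 (cv2) and the standard library are available. Lean on these libraries where they do the work, as an engineer would, in place of code of your own. Each camera call takes 0.05 s, during which the arm holds its last target.

## Working session

There is one attempt and no reset: what is moved stays moved. The work goes in short steps, Python scripts to look and compute and a shell command to move; the robot and the scene stay as the last step left them, time stands still between calls to the robot, and variables do not carry over. Pictures are saved under pics/ and viewed, and the job is handed in when it is done.

```bash
ls; mkdir -p pics; python3 - <<'E'
from rig import *
import cv2
s=read_state();print(s['time_s'],s['position'],s['tcp_rot'],s['opening'],s['force'])
for n in ("scene","top","wrist"):
    p,d=capture(n);cv2.imwrite(f'pics/a_{n}.png',p[:,:,::-1]);i=camera_info(n);print(n,i)
E
```

```text
pics
0.0 [0.20674628 0.5890629  0.24055486] [[ 3.31369168e-01  9.43500572e-01 -1.07023931e-03]
 [ 9.43498647e-01 -3.31370693e-01 -1.94058193e-03]
 [-2.18558611e-03 -3.66720316e-04 -9.99997544e-01]] 1.0001175349576004 [ 0.67522613 -0.12410741 -0.39821855]
scene {'vfov': 46.72764294510711, 'cx': 315.29970882078936, 'cy': 196.54750439372376, 'R': array([[-0.76705461,  0.64151895, -0.00898109],
       [ 0.3753315 ,  0.43733728, -0.81722846],
       [-0.52033978, -0.63022975, -0.57624385]]), 't': array([ 0.41497303, -0.16784755,  1.62664859])}
top {'vfov': 51.93696272103952, 'cx': 321.49339884670945, 'cy': 199.06358129585516, 'R': array([[ 0.00351196, -0.99993922, -0.01045065],
       [-0.98923075, -0.00194479, -0.14635143],
       [ 0.14632221,  0.01085208, -0.98917746]]), 't': array([0.013284  , 0.5606341 , 1.19430004])}
wrist {'vfov': 69.66973364353362, 'cx': 320.55122908729277, 'cy': 200.86287210220243, 'tool_from_camera': array([[ 9.99999832e-01,  3.15009826e-04,  4.85597757e-04,
         7.37959797e-04],
       [-4.39111536e-04,  9.59453211e-01,  2.81867599e-01,
        -7.62990244e-02],
       [-3.77117264e-04, -2.81867765e-01,  9.59453188e-01,
        -1.43233607e-01],
       [ 0.00000000e+00,  0.00000000e+00,  0.00000000e+00,
         1.00000000e+00]])}
```

View pics/a_top.png

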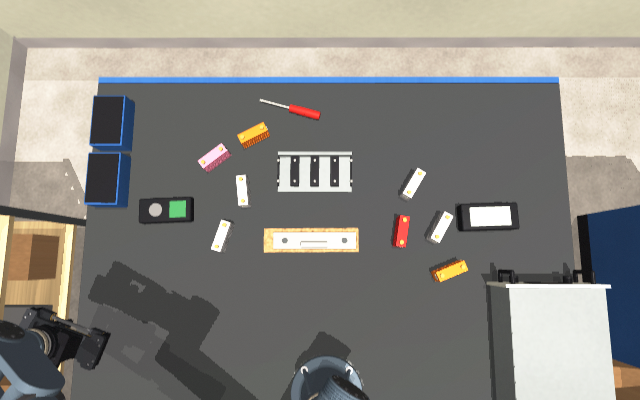

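View pics/a_scene.png

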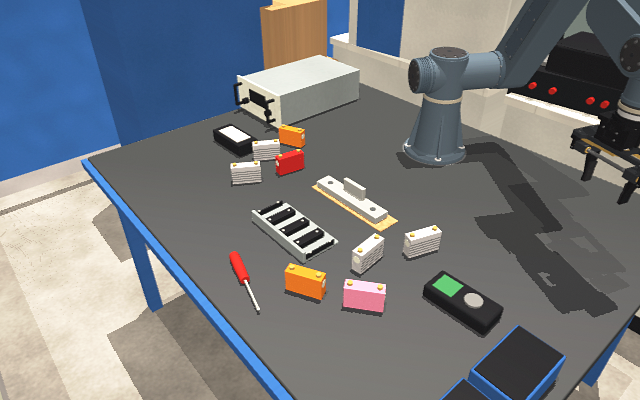

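Four silver modules are in the top view, at (242,190), (221,236), (413,183) and (441,227). The look-alikes are pink (213,157), orange (253,134), red (401,231) and orange (450,270). Next I'll measure.

```bash
cat > h.py <<'E'
import numpy as np, cv2
from rig import *
from scipy.spatial.transform import Rotation as Ro
def cam(n,st=None):
    i=camera_info(n); f=200/np.tan(np.radians(i['vfov']/2))
    if n=='wrist':
        st=st or read_state(); T=np.eye(4);T[:3,:3]=st['tcp_rot'];T[:3,3]=st['position']
        M=T@np.array(i['tool_from_camera'])
    else:
        M=np.eye(4);M[:3,:3]=np.array(i['R']).T;M[:3,3]=-np.array(i['R']).T@i['t']
    return f,i['cx'],i['cy'],M
def grab(n,save=None):
    st=read_state(); p,d=capture(n); f,cx,cy,M=cam(n,st)
    v,u=np.mgrid[:400,:640]
    P=np.stack([(u-cx)/f*d,(v-cy)/f*d,d],-1)@M[:3,:3].T+M[:3,3]
    P[d==0]=np.nan
    if save: cv2.imwrite(f'pics/{save}.png',p[:,:,::-1])
    return p,d,P
def proj(X,n,st=None):
    f,cx,cy,M=cam(n,st); c=(np.atleast_2d(X)-M[:3,3])@M[:3,:3]
    return np.stack([c[:,0]/c[:,2]*f+cx,c[:,1]/c[:,2]*f+cy],1)
def rect(xy):
    r=cv2.minAreaRect(xy.astype(np.float32)*1000); (c,(w,h),a)=r
    if w<h: w,h,a=h,w,a+90
    a=(a+90)%180-90
    return np.round(c,1),round(w,1),round(h,1),round(a,1) # mm, long axis angle deg vs world x
def go(x,y,z,yaw=None,cmd=None):
    """rows' shift and turn in tool axes; yaw = world angle of tool x axis (jaws), tool down"""
    st=read_state();R=np.array(st['tcp_rot']);p=np.array(st['position'])
    s=R.T@(np.array([x,y,z])-p)
    out='shift %.4f %.4f %.4f'%tuple(s)
    if yaw is not None:
        c,si=np.cos(np.radians(yaw)),np.sin(np.radians(yaw))
        G=np.array([[c,si,0],[si,-c,0],[0,0,-1]])
        rv=Ro.from_matrix(R.T@G).as_rotvec(degrees=True); out+='  turn %.2f %.2f %.2f'%tuple(rv)
    print(out)
def stt():
    s=read_state();R=np.array(s['tcp_rot'])
    print('t',round(s['time_s'],2),'p',np.round(np.array(s['position'])*1000,1),'yaw',round(np.degrees(np.arctan2(R[1,0],R[0,0])),2),'q',np.round(s['joint_positions'],1),'F',np.round(s['force'],1),'op',round(s['opening'],3))
E
python3 - <<'E'
from h import *
p,d,P=grab('top')
z=P[...,2]
print('floor',np.nanmedian(z[300:330,250:290]), z[233:247,268:275].mean())
m=(z>0.053)&(z<0.075)&(P[...,0]<0.95)
n,l,s,c=cv2.connectedComponentsWithStats(m.astype(np.uint8))
for i in range(1,n):
    if s[i,4]>60: print(c[i].round(),s[i,4],rect(P[l==i][:,:2]),np.median(z[l==i]).round(4),p[l==i].mean(0).round())
for lab in ['carrier','straightedge','mat','module1','meter','probe_box']:
    for r in spot_in(lab,'top'): print(lab,np.round(r['centre'],4),round(r['score'],2))
for n in ('carrier','straightedge','mat'):
    r=silhouettes(n,'top')
    if r:
        q=P[r[0]['region']];q=q[~np.isnan(q[:,0])];print(n,rect(q[:,:2]),np.percentile(q[:,2],[5,50,95]))
E
```

```text
floor -0.0008181075220534684 nan
[108. 121.] 1662 (array([797.6, 667.6]), 160.5, 102.6, 0.2) 0.071 [51. 59. 74.]
[252. 133.] 299 (array([761.9, 227.4]), 89.6, 31.2, -62.6) 0.06 [247. 198.  72.]
[212. 156.] 303 (array([690.2, 346.3]), 89.0, 32.3, -52.3) 0.0597 [248. 212. 222.]
[104. 179.] 1752 (array([617.8, 667.7]), 158.9, 102.9, 0.1) 0.0711 [51. 59. 75.]
[414. 183.] 304 (array([ 606.7, -260.3]), 89.4, 30.2, -31.2) 0.0596 [250. 248. 240.]
[242. 190.] 310 (array([584.6, 253.2]), 90.9, 30.5, 7.8) 0.0594 [248. 246. 237.]
[441. 227.] 322 (array([ 475.7, -337.2]), 90.3, 31.5, -29.9) 0.0597 [250. 248. 239.]
[402. 231.] 325 (array([ 463.8, -222.4]), 89.9, 30.7, -9.8) 0.0596 [248. 102.  85.]
[220. 236.] 323 (array([448.1, 310.9]), 89.1, 31.1, -18.3) 0.0597 [247. 245. 237.]
[314. 245.] 134 (array([422.5,  36.1]), 76.1, 11.9, -89.8) 0.0586 [249. 248. 243.]
[451. 271.] 340 (array([ 348.7, -361.2]), 90.0, 30.6, -67.7) 0.0595 [251. 216.  86.]
[502. 343.] 358 (array([ 153.4, -490.4]), 304.3, 5.5, -0.2) 0.0646 [82. 84. 81.]
[319. 375.] 95 (array([60.5, 15.8]), 91.8, 14.3, -81.6) 0.0634 [52. 57. 63.]
carrier [0.6521 0.0438 0.0067] 0.55
straightedge [0.4357 0.0416 0.0246] 0.88
mat [0.4464 0.0774 0.002 ] 0.64
module1 [0.5847 0.2523 0.0581] 0.91
module1 [ 0.4667 -0.2156  0.0617] 0.75
module1 [0.4449 0.3074 0.0604] 0.74
module1 [ 0.6039 -0.2578  0.0586] 0.6
module1 [ 0.4745 -0.3313  0.0616] 0.59
module1 [ 0.3501 -0.3582  0.0611] 0.59
module1 [0.6855 0.3421 0.0592] 0.58
module1 [0.756  0.2239 0.0608] 0.58
meter [0.5257 0.4864 0.0371] 0.9
probe_box [ 0.5083 -0.4752  0.0435] 0.56
probe_box [ 0.6037 -0.2529  0.0584] 0.24
carrier (array([655.1,  39.3]), 239.4, 132.2, -89.2) [0.00145648 0.00782555 0.03303536]
straightedge (array([438.3,  37.9]), 258.2, 52.2, -89.8) [0.00359817 0.02241153 0.05827596]
mat (array([438.4,  47.6]), 288.8, 70.4, -89.8) [-0.00178568  0.00248897  0.00670158]
```

```bash
python3 - <<'E'
from h import *
stt();go(0.5,0.04,0.24,0)
E
```

```text
t 0.65 p [207.1 589.7 241.6] yaw 70.64 q [ 60.4  30.2  82.1   0.   67.7 -10.2] F [ 0.8 -0.3  1.3] op 1.003
shift -0.4215 0.4585 0.0016  turn -0.00 0.00 70.64
```

```bash
python3 -m jog '-0.055 0.06 0 0 0 10 1; -0.11 0.12 0 0 0 20 1; -0.165 0.18 0 0 0 30 1; -0.22 0.24 0 0 0 40 1; -0.275 0.30 0 0 0 50 1; -0.33 0.36 0 0 0 60 1; -0.385 0.42 0 0 0 70.6 1; -0.4215 0.4585 0.0016 0 0 70.6 1'; python3 - <<'E'
from h import *
stt();stt()
for n in range(3):
    p,d,P=grab('wrist','b1')
    stt()
E
```

```text
time_s: 1.65
position: [0.4437, 0.1468, 0.2415]
tcp_rot: [[1.0, -0.0, 0.002], [-0.0, -1.0, 0.0], [0.002, -0.0, -1.0]]
force: [1.0, 0.1, -0.2]
opening: 1.005
t 1.65 p [443.7 146.8 241.5] yaw -0.02 q [  4.6  18.1 104.1   0.   57.7   4.6] F [ 1.   0.1 -0.2] op 1.005
t 1.65 p [443.7 146.8 241.5] yaw -0.02 q [  4.6  18.1 104.1   0.   57.7   4.6] F [ 1.   0.1 -0.2] op 1.005
t 1.7 p [448.7 140.4 241.6] yaw -0.24 q [  3.9  18.2 103.8  -0.4  57.6   4.4] F [ 2.8 -2.5  0.2] op 1.0
t 1.75 p [446.7 143.7 241.6] yaw -0.41 q [ 4.200e+00  1.820e+01  1.039e+02 -1.000e-01  5.770e+01  4.700e+00] F [0.7 0.1 0.5] op 1.001
t 1.8 p [444.6 146.  241.3] yaw -0.32 q [  4.5  18.2 104.   -0.   57.7   4.8] F [-0.9  0.2 -0.2] op 1.0
```

View pics/b1.png

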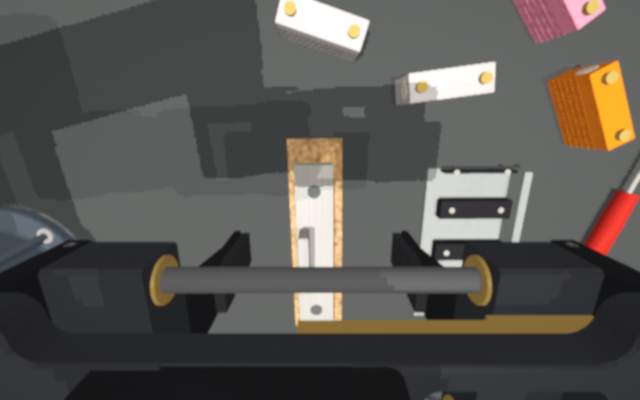

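```bash
python3 -m jog '0.02 0.06 0 0 0 0 1; 0.035 0.12 0 0 0 0 1; 0.035 0.18 0 0 0 0 1; 0.035 0.20 0 0 0 0 1; 0.035 0.20 0 0 0 0 1; 0.035 0.20 0 0 0 0 1'; python3 - <<'E'
from h import *
stt()
p,d,P=grab('wrist','b2')
np.save('b2.npy',P)
stt()
E
```

```text
time_s: 2.55
position: [0.4773, -0.0495, 0.241]
tcp_rot: [[1.0, 0.003, -0.001], [0.003, -1.0, 0.001], [-0.001, -0.001, -1.0]]
force: [0.2, -0.8, 1.3]
opening: 1.0
t 2.55 p [477.3 -49.5 241. ] yaw 0.15 q [-19.3  19.2 102.4   0.   58.5 -19.5] F [ 0.2 -0.8  1.3] op 1.0
t 2.6 p [477.3 -49.4 241. ] yaw 0.18 q [-19.3  19.2 102.4   0.   58.5 -19.5] F [-0.5  0.6  0.2] op 1.002
```

View pics/b2.png

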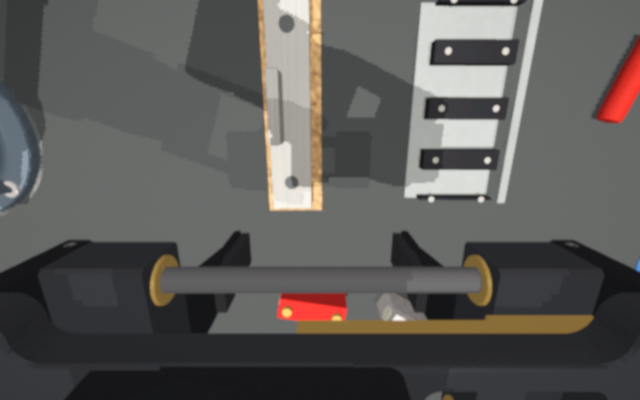

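```bash
cat >> h.py <<'E'
def edge(P,y0,y1,x0,x1,zlo,zhi,side,step=0.004,tool=None):
    """fit the extreme-x edge (side +1: max x, -1: min x) of points in box; returns x at mid y, angle deg of edge vs world y"""
    m=(P[...,0]>x0)&(P[...,0]<x1)&(P[...,1]>y0)&(P[...,1]<y1)&(P[...,2]>zlo)&(P[...,2]<zhi)
    Q=P[m]; xs=[];ys=[]
    for a in np.arange(y0,y1,step):
        q=Q[(Q[:,1]>=a)&(Q[:,1]<a+step)]
        if len(q)>3:
            xs.append(np.sort(q[:,0])[::-side][:2].mean());ys.append(a+step/2)
    xs=np.array(xs);ys=np.array(ys)
    for _ in range(4):
        k=np.polyfit(ys,xs,1);r=xs-np.polyval(k,ys);g=abs(r)<max(2*np.median(abs(r)),3e-4);xs,ys=xs[g],ys[g]
    return k,len(xs),r.std()
E
python3 - <<'E'
from h import *
P=np.load('b2.npy')
print('rib+',edge(P,0.005,0.07,0.40,0.46,0.052,0.064,1),'rib-',edge(P,0.005,0.07,0.40,0.46,0.052,0.064,-1))
print('sole+',edge(P,-0.07,0.15,0.40,0.50,0.017,0.028,1))
print('sole-',edge(P,-0.07,0.15,0.38,0.50,0.017,0.028,-1))
print('carr-',edge(P,-0.06,0.12,0.56,0.64,0.0035,0.009,-1))
print('mat+',edge(P,-0.1,0.15,0.36,0.5,0.0015,0.005,1))
m=(abs(P[...,2]-.059)<.005)&(P[...,0]<.5)&(P[...,1]>-.05); print(rect(P[m][:,:2]))
m=(P[...,2]>.017)&(P[...,2]<.028)&(P[...,0]<.5)&(P[...,1]>-.12)&(P[...,0]>.4);q=P[m];print('sole ymin',np.percentile(q[:,1],[.5,2,99.]),np.median(q[:,2]))
m=(P[...,2]>.03)&(P[...,2]<.038)&(P[...,0]>.6)&(P[...,0]<.8);print('rail',rect(P[m][:,:2]))
m=(P[...,2]>.0035)&(P[...,2]<.009)&(P[...,0]>.58)&(P[...,0]<.63);q=P[m];print('carr ymin',np.percentile(q[:,1],[.5,2,99.]))
E
```

```text
rib+ (array([-0.00626315,  0.43351611]), 17, np.float64(9.735425963440812e-05)) rib- (array([-0.00373897,  0.4200253 ]), 17, np.float64(0.0003866252910251273))
sole+ (array([-0.00426508,  0.46499902]), 55, np.float64(0.00028745808653882015))
sole- (array([-0.00715861,  0.42275007]), 55, np.float64(0.008411658746619586))
carr- (array([-1.32898820e-05,  5.92354416e-01]), 42, np.float64(0.00014550565917497026))
mat+ (array([0.02276718, 0.48096659]), 41, np.float64(0.003018451879370005))
(array([426.3,  38.4]), 79.4, 14.2, -89.9)
sole ymin [-0.08500959 -0.08095754  0.14890264] 0.022938849330369104
rail (array([681.9, -56.2]), 408.2, 66.7, 75.3)
carr ymin [-0.23208683 -0.07101373  0.15099318]
```

```bash
python3 - <<'E'
from h import *
P=np.load('b2.npy')
Q=P.copy();Q[...,0],Q[...,1]=P[...,1],P[...,0]   # swap so edge() finds y edges
print('carr y-',edge(Q,0.595,0.64,-0.1,0.0,0.0035,0.009,-1,.003))
print('sole y-',edge(Q,0.43,0.462,-0.11,0.0,0.017,0.028,-1,.003))
# guide tops y centres
m=(P[...,2]>.018)&(P[...,2]<.026)&(P[...,0]>.6)&(P[...,0]<.70)&(P[...,1]>-.09)
n,l,s,c=cv2.connectedComponentsWithStats(m.astype(np.uint8))
for i in range(1,n):
    if s[i,4]>60: print('guide',rect(P[l==i][:,:2]),s[i,4])
p,d,T=grab('top')
for y0,y1,x0,x1,a,b,sd,nm in [(-.06,.13,.56,.64,.003,.01,-1,'carr front'),(-.07,.14,.4,.5,.015,.028,1,'sole+')]:
    print(nm,edge(T,y0,y1,x0,x1,a,b,sd))
Q=T.copy();Q[...,0],Q[...,1]=T[...,1],T[...,0]
for sd in (1,-1):
  print('sole y',edge(Q,0.43,0.462,-.11,.18,0.015,0.028,sd,.003),'carr y',edge(Q,0.6,0.64,-.11,.18,0.003,0.028,sd,.003))
m=(T[...,2]>.018)&(T[...,2]<.026)&(T[...,0]>.6)&(T[...,0]<.70)&(abs(T[...,1]-.04)<.13)
n,l,s,c=cv2.connectedComponentsWithStats(m.astype(np.uint8))
for i in range(1,n):
    if s[i,4]>30: print('guide',rect(T[l==i][:,:2]),s[i,4])
go(.4265,.0385,.14,0)
E
```

```text
carr y- (array([ 0.09760737, -0.13328153]), 13, np.float64(0.0006661768046726509))
sole y- (array([ 0.01083087, -0.09091068]), 9, np.float64(0.00012831046966876395))
guide (array([653.7, 150. ]), 92.6, 3.5, -0.5) 234
guide (array([653.5, 100.9]), 93.2, 26.5, -0.4) 2073
guide (array([653.5,  38.7]), 92.9, 25.3, 0.1) 1726
guide (array([653.4, -22.6]), 93.3, 25.7, 0.3) 1553
guide (array([653.5, -73.7]), 92.4, 6.9, -0.0) 256
carr front (array([-0.02048019,  0.59330425]), 15, np.float64(0.0011636533201746298))
sole+ (array([0.00092638, 0.45831979]), 18, np.float64(0.00045801092363541746))
sole y (array([0.02721377, 0.14732927]), 9, np.float64(0.0001152726281485058)) carr y (array([0.20526963, 0.02851009]), 13, np.float64(0.008372710878863961))
sole y (array([-0.16240746,  0.05793745]), 7, np.float64(0.0009027049434186139)) carr y (array([-1.85057785,  1.13728908]), 14, np.float64(0.01664448029688248))
guide (array([651.6,  97.3]), 95.8, 31.2, 0.6) 226
guide (array([651.9,  38.3]), 95.1, 31.1, 0.7) 210
guide (array([666.9, -31.1]), 67.0, 37.3, 2.6) 146
shift -0.0506 -0.0882 0.1011  turn -0.03 0.02 0.19
```

```bash
python3 -m jog '-0.03 -0.05 0.0 0 0 0 1; -0.0506 -0.0882 0.05 0 0 0 1; -0.0506 -0.0882 0.10 0 0 0 1; -0.0506 -0.0882 0.15 0 0 0 1; -0.0506 -0.0882 0.18 0 0 0 1; -0.0506 -0.0882 0.18 0 0 0 1'; python3 - <<'E'
from h import *
stt();go(.4265,.0385,.046,0.2)
E
```

```text
time_s: 3.4
position: [0.4256, 0.038, 0.0595]
tcp_rot: [[1.0, 0.003, -0.005], [0.003, -1.0, 0.001], [-0.005, -0.001, -1.0]]
force: [-0.6, -0.2, -1.0]
opening: 1.0
t 3.4 p [425.6  38.   59.5] yaw 0.15 q [-10.   36.2 118.1   0.   25.9 -10.1] F [-0.6 -0.2 -1. ] op 1.0
shift 0.0009 -0.0005 0.0135  turn -0.06 0.29 -0.05
```

```bash
python3 -m jog '0.0009 -0.0005 0.013 0 0 0 1; 0.0009 -0.0005 0.013 0 0 0 0.5; 0.0009 -0.0005 0.013 0 0 0 0; 0.0009 -0.0005 0.013 0 0 0 0; 0.0009 -0.0005 0.013 0 0 0 0; 0.0009 -0.0005 0.013 0 0 0 0; 0.0009 -0.0005 0.013 0 0 0 0'; python3 - <<'E'
from h import *
stt()
E
```

```text
time_s: 4.28
position: [0.428, 0.0373, 0.0481]
tcp_rot: [[1.0, 0.001, 0.0], [0.001, -1.0, -0.0], [0.0, 0.0, -1.0]]
force: [0.4, 0.0, -0.3]
opening: 0.401
t 4.28 p [428.   37.3  48.1] yaw 0.04 q [-10.   37.8 118.3  -0.   23.9 -10. ] F [ 0.4  0.  -0.3] op 0.401
```

```bash
python3 -m jog '0 0 0 0 0 0 0; 0 0 0 0 0 0 0; 0 0 0 0 0 0 0; 0 0 0 0 0 0 0; 0 0 0 0 0 0 0; 0 0 0 0 0 0 0'; python3 - <<'E'
from h import *
stt()
E
```

```text
time_s: 5.03
position: [0.4255, 0.0375, 0.0479]
tcp_rot: [[1.0, 0.002, -0.005], [0.002, -1.0, 0.001], [-0.005, -0.001, -1.0]]
force: [-4.5, -2.2, 3.5]
opening: 0.158
t 5.03 p [425.5  37.5  47.9] yaw 0.09 q [-1.000e+01  3.780e+01  1.184e+02 -1.000e-01  2.410e+01 -1.000e+01] F [-4.5 -2.2  3.5] op 0.158
```

```bash
python3 -m jog '0 0 -0.02 0 0 0 0; 0.04 0 -0.02 0 0 0 0; 0.08 0 -0.02 0 0 0 0; 0.118 0 -0.02 0 0 0 0; 0.118 0 -0.02 0 0 0 0; 0.118 0 -0.02 0 0 0 0'; python3 - <<'E'
from h import *
stt()
p,d,P=grab('wrist','c1');stt();np.save('c1.npy',P)
p,d,T=grab('top','c1t');np.save('c1t.npy',T)
E
```

```text
time_s: 5.78
position: [0.5442, 0.0378, 0.0666]
tcp_rot: [[1.0, 0.001, -0.004], [0.001, -1.0, 0.001], [-0.004, -0.001, -1.0]]
force: [-0.5, 0.4, -8.0]
opening: 0.155
t 5.78 p [544.2  37.8  66.6] yaw 0.04 q [ -7.8  39.5 101.    0.   39.8  -7.8] F [-0.5  0.4 -8. ] op 0.155
t 5.83 p [543.6  37.8  66.7] yaw 0.04 q [ -7.8  39.5 101.    0.   39.8  -7.8] F [-1.3 -0.3 -8. ] op 0.159
```

View pics/c1.png

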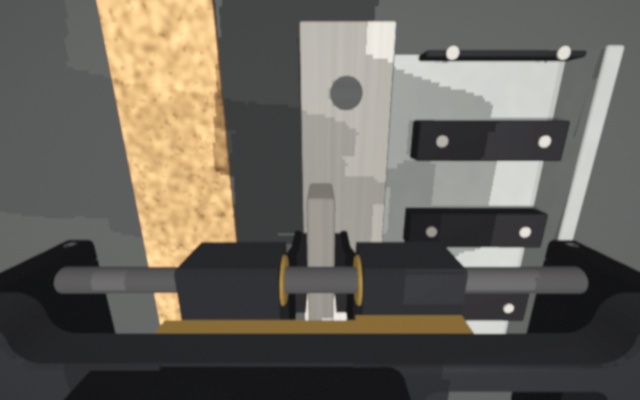

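```bash
python3 -m jog '0 0 0.01 0 0 0 0; 0 0 0.018 0 0 0 0; 0 0 0.020 0 0 0 0; 0 0 0.020 0 0 0 0'; python3 - <<'E'
from h import *
stt()
p,d,P=grab('wrist','c2');stt()
print('sole+',edge(P,0.09,0.16,0.54,0.61,0.012,0.028,1),'carr-',edge(P,0.09,0.145,0.56,0.64,0.0035,0.009,-1))
m=(P[...,2]>.012)&(P[...,2]<.028)&(P[...,0]<.58)&(P[...,0]>.54)&(P[...,1]>.09)&(P[...,1]<.16);print(np.median(P[m][:,2]))
E
```

```text
time_s: 6.38
position: [0.5458, 0.0374, 0.0476]
tcp_rot: [[1.0, 0.001, -0.001], [0.001, -1.0, 0.0], [-0.001, -0.0, -1.0]]
force: [0.3, -0.2, -7.7]
opening: 0.16
t 6.38 p [545.8  37.4  47.6] yaw 0.04 q [ -7.8  41.5 101.2   0.   37.3  -7.8] F [ 0.3 -0.2 -7.7] op 0.16
t 6.42 p [546.1  37.4  47.9] yaw 0.04 q [ -7.8  41.4 101.2   0.   37.3  -7.8] F [ 0.1  0.7 -7.3] op 0.156
sole+ (array([-0.47585072,  0.6532635 ]), 16, np.float64(0.006824890983852476)) carr- (array([2.97390498e-05, 5.92222213e-01]), 14, np.float64(8.155465615281047e-05))
0.022718846236936513
```

```bash
python3 -m jog '0 0 0.002 0 0 0 0; 0 0 0.003 0 0 0 0; 0 0 0.003 0 0 0 0; 0.003 0 0.003 0 0 0 0; 0.005 0 0.003 0 0 0 0; 0.005 0 0.003 0 0 0 0'; python3 - <<'E'
from h import *
stt()
p,d,P=grab('wrist','c2');stt()
E
```

```text
time_s: 7.18
position: [0.5516, 0.0373, 0.0451]
tcp_rot: [[1.0, 0.001, 0.001], [0.001, -1.0, -0.0], [0.001, 0.0, -1.0]]
force: [-0.2, -0.0, -7.9]
opening: 0.156
t 7.17 p [551.6  37.3  45.1] yaw 0.05 q [ -7.7  41.9 100.5   0.   37.5  -7.8] F [-0.2 -0.  -7.9] op 0.156
t 7.22 p [551.2  37.4  45. ] yaw 0.05 q [ -7.7  41.9 100.5  -0.   37.5  -7.8] F [-0.7 -0.8 -7.9] op 0.157
```

```bash
python3 -m jog '0 0 0.0005 0 0 0 0; 0 0 0.001 0 0 0 0; 0 0 0.001 0 0 0 0'; python3 -m jog '0.001 0 0.000 0 0 0 0; 0.001 0 0.000 0 0 0 0'; python3 -m jog '0.001 0 0.000 0 0 0 0; 0.001 0 0.000 0 0 0 0'
```

```text
time_s: 7.6
position: [0.5511, 0.0374, 0.0449]
tcp_rot: [[1.0, 0.001, 0.001], [0.001, -1.0, -0.0], [0.001, 0.0, -1.0]]
force: [-1.8, -0.4, 5.4]
opening: 0.161
time_s: 7.85
position: [0.5511, 0.0374, 0.0449]
tcp_rot: [[1.0, 0.001, -0.001], [0.001, -1.0, -0.0], [-0.001, 0.0, -1.0]]
force: [-3.3, -0.6, 7.3]
opening: 0.16
time_s: 8.1
position: [0.5511, 0.0374, 0.0449]
tcp_rot: [[1.0, 0.001, -0.003], [0.001, -1.0, -0.0], [-0.003, 0.0, -1.0]]
force: [-6.0, -1.1, 8.6]
opening: 0.16
```

```bash
python3 -m jog '0 0 -0.0007 0 0 0 0; 0 0 -0.0007 0 0 0 0'; python3 -m jog '0.001 0 0.000 0 0 0 0; 0.001 0 0.000 0 0 0 0';  python3 - <<'E'
from h import *
stt()
p,d,P=grab('wrist','c3');stt();np.save('c3.npy',P)
E
```

```text
time_s: 8.35
position: [0.5512, 0.0374, 0.045]
tcp_rot: [[1.0, 0.001, -0.004], [0.001, -1.0, 0.0], [-0.004, -0.0, -1.0]]
force: [-5.3, -1.1, 5.6]
opening: 0.157
time_s: 8.6
position: [0.5512, 0.0374, 0.045]
tcp_rot: [[1.0, 0.001, -0.006], [0.001, -1.0, 0.0], [-0.006, -0.0, -1.0]]
force: [-7.2, -2.1, 8.0]
opening: 0.156
t 8.6 p [551.2  37.4  45. ] yaw 0.08 q [-7.700e+00  4.200e+01  1.003e+02 -1.000e-01  3.800e+01 -7.700e+00] F [-7.2 -2.1  8. ] op 0.156
t 8.65 p [551.3  37.4  45. ] yaw 0.08 q [-7.700e+00  4.200e+01  1.003e+02 -1.000e-01  3.800e+01 -7.700e+00] F [-6.5 -1.9  7.5] op 0.158
```

View pics/c3.png

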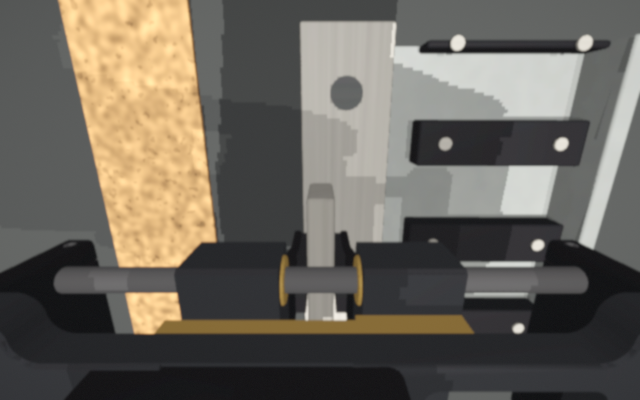

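```bash
python3 -m jog '0 0 -0.001 0 0 0 0; 0 0 -0.001 0 0 0 0';python3 -m jog '0 0 -0.001 0 0 0 0; 0 0 -0.001 0 0 0 0';python3 -m jog '0.001 0 0 0 0 0 0; 0.001 0 0 0 0 0 0'
```

```text
time_s: 8.9
position: [0.5524, 0.0375, 0.0451]
tcp_rot: [[1.0, 0.001, -0.004], [0.001, -1.0, 0.0], [-0.004, -0.0, -1.0]]
force: [-5.0, -2.0, -2.1]
opening: 0.16
time_s: 9.15
position: [0.5525, 0.0376, 0.0456]
tcp_rot: [[1.0, 0.001, -0.004], [0.001, -1.0, 0.0], [-0.004, -0.0, -1.0]]
force: [-3.8, -0.7, -10.0]
opening: 0.155
time_s: 9.4
position: [0.5526, 0.0376, 0.0457]
tcp_rot: [[1.0, 0.001, -0.006], [0.001, -1.0, 0.0], [-0.006, -0.0, -1.0]]
force: [-6.1, -1.5, -9.2]
opening: 0.158
```

```bash
python3 -m jog '0.001 0 0.001 0 0 0 0; 0.001 0 0.001 0 0 0 0; 0.001 0 0.001 0 0 0 0.3; 0 0 0 0 0 0 0.5; 0 0 -0.002 0 0 0 0.5; 0 0 -0.002 0 0 0 0.5'; python3 - <<'E'
from h import *
stt()
E
```

```text
time_s: 10.15
position: [0.5574, 0.0371, 0.0499]
tcp_rot: [[1.0, 0.001, 0.005], [0.001, -1.0, -0.001], [0.005, 0.001, -1.0]]
force: [0.2, -0.7, -0.0]
opening: 0.475
t 10.15 p [557.4  37.1  49.9] yaw 0.05 q [-7.7 41.6 99.7  0.  38.3 -7.7] F [ 0.2 -0.7 -0. ] op 0.475
```

```bash
python3 -m jog '0 0 -0.05 0 0 0 0.6; 0 0 -0.11 0 0 0 1; 0.02 0.05 -0.17 0 0 0 1; 0.02 0.1 -0.19 0 0 0 1; 0.02 0.1 -0.19 0 0 0 1; 0.02 0.1 -0.19 0 0 0 1'; cat > ck.py <<'E'
from h import *
import sys
stt()
P=None;A=[]
p,d,P=grab('wrist',sys.argv[1]);np.save(sys.argv[1]+'.npy',P)
p2,d2,P2=grab('wrist');P3=np.nanmean([P,P2],0)
P=np.where(np.isnan(P3),P,P3)
print('sole+',edge(P,-0.07,0.15,0.56,0.61,0.0175,0.0225,1)); print('sole-',edge(P,-0.07,0.15,0.50,0.56,0.016,0.0225,-1))
print('rear rail',edge(P,-0.07,0.15,0.66,0.75,0.03,0.038,1),'guide rear',edge(P,0.09,0.11,0.6,0.75,0.019,0.025,1),edge(P,0.03,0.045,0.6,0.75,0.019,0.025,1),edge(P,-0.03,-0.016,0.6,0.75,0.019,0.025,1))
print('guide front',edge(P,0.09,0.11,0.58,0.65,0.019,0.026,-1,.002),edge(P,0.03,0.045,0.58,0.65,0.019,0.026,-1,.002),edge(P,-0.03,-0.016,0.58,0.65,0.019,0.026,-1,.002))
m=(P[...,2]>.05)&(P[...,2]<.063)&(P[...,0]<.58)&(P[...,0]>.5)&(P[...,1]>-.05)&(P[...,1]<.13);print('rib',rect(P[m][:,:2]))
E
python3 ck.py d1
```

```text
time_s: 10.9
position: [0.5751, -0.0629, 0.2389]
tcp_rot: [[1.0, -0.001, 0.001], [-0.001, -1.0, 0.0], [0.001, -0.0, -1.0]]
force: [0.6, 0.5, -0.6]
opening: 0.985
t 10.9 p [575.1 -62.9 238.9] yaw -0.04 q [-17.3  26.8  89.1   0.   64.1 -17.3] F [ 0.6  0.5 -0.6] op 0.985
sole+ (array([0.00944516, 0.59782854]), 52, np.float64(0.008924805007047907))
sole- (array([0.00172331, 0.54342308]), 19, np.float64(0.00021333020960719588))
rear rail (array([-3.96871946e-04,  7.10806079e-01]), 35, np.float64(0.00016450098242853085)) guide rear (array([-0.01818771,  0.70447136]), 5, np.float64(9.52337518176831e-05)) (array([-0.05216496,  0.704404  ]), 4, np.float64(0.00025513234396532935)) (array([-0.05950967,  0.70105908]), 4, np.float64(0.00018336202090723982))
guide front (array([-0.00478202,  0.58154438]), 7, np.float64(8.528290829532017e-06)) (array([-0.01020258,  0.58081066]), 7, np.float64(0.0002913691281381323)) (array([-0.0038215,  0.5807515]), 7, np.float64(0.00043733339588182985))
rib (array([553.6,  38.2]), 78.4, 13.1, 90.0)ck.py:6: RuntimeWarning: Mean of empty slice
  p2,d2,P2=grab('wrist');P3=np.nanmean([P,P2],0)
```

View pics/d1.png

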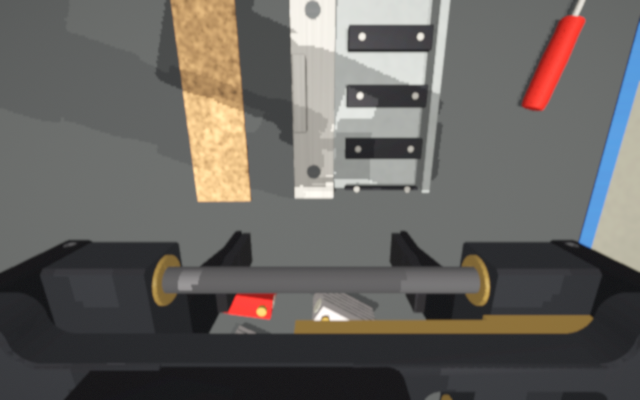

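```bash
python3 - <<'E'
import cv2
p=cv2.imread('pics/d1.png')[0:205,280:450];cv2.imwrite('pics/d1z.png',cv2.resize(p,None,fx=2.9,fy=2.9,interpolation=cv2.INTER_NEAREST))
E
```

```text
(no output)
```

View pics/d1z.png

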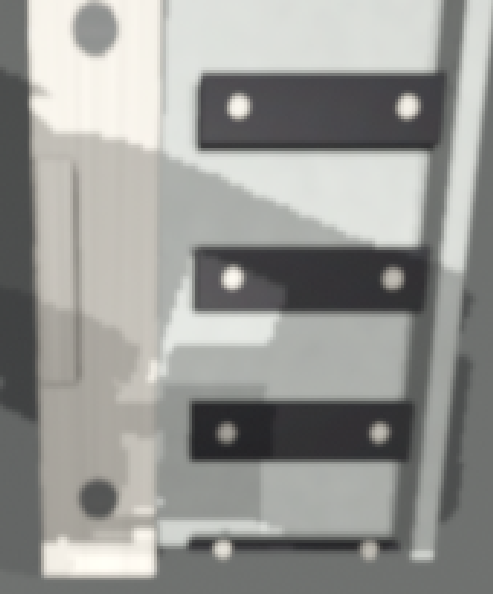

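```bash
python3 -m jog '0.01 -0.04 0 0 0 -10 1; 0.02 -0.08 0 0 0 -20 1; 0.03 -0.12 0 0 0 -30 1; 0.04 -0.16 0 0 0 -40 1; 0.05 -0.2 0 0 0 -50 1; 0.06 -0.24 0 0 0 -60 1; 0.07 -0.28 0 0 0 -70 1; 0.085 -0.343 0 0 0 -80 1'; python3 - <<'E'
from h import *
stt();go(.66,.28,.24,97.8)
E
```

```text
time_s: 12.0
position: [0.6581, 0.28, 0.237]
tcp_rot: [[0.167, 0.986, -0.003], [0.986, -0.167, -0.001], [-0.002, -0.003, -1.0]]
force: [1.0, -0.2, -0.2]
opening: 1.002
t 12.0 p [658.1 280.  237. ] yaw 80.39 q [ 14.1  37.9  67.7  -0.   74.6 -66.2] F [ 1.  -0.2 -0.2] op 1.002
shift 0.0003 0.0019 -0.0030  turn -0.18 0.07 -17.41
```

```bash
python3 -m jog '0 0.0019 -0.002 0 0 -9 1; 0 0.0019 -0.003 0 0 -17.4 1; 0 0.0019 -0.003 0 0 -17.4 1'; cat > mod.py <<'E'
from h import *
import sys
stt()
p,d,P=grab('wrist',sys.argv[1]);stt()
z=P[...,2]; m=(z>0.052)&(z<0.0645)
n,l,s,c=cv2.connectedComponentsWithStats(m.astype(np.uint8))
for i in range(1,n):
    if s[i,4]>250 and P[l==i].shape[0]: print(c[i].round(),s[i,4],rect(P[l==i][:,:2]),np.median(z[l==i]).round(4),p[l==i].mean(0).round())
E
python3 mod.py e1
```

```text
time_s: 12.38
position: [0.6596, 0.2796, 0.24]
tcp_rot: [[-0.13, 0.991, -0.003], [0.991, 0.13, -0.0], [-0.0, -0.003, -1.0]]
force: [0.3, 0.1, -0.2]
opening: 0.996
t 12.38 p [659.6 279.6 240. ] yaw 97.48 q [ 14.1  37.8  67.3   0.   75.  -83.4] F [ 0.3  0.1 -0.2] op 0.996
t 12.43 p [659.8 279.1 240.2] yaw 97.4 q [ 14.   37.8  67.3   0.   75.  -83.4] F [ 0.5 -1.   0.4] op 1.003
[368.  15.] 859 (array([478.4, 303.6]), 33.5, 30.0, -17.6) 0.0598 [169. 162. 159.]
[103.  56.] 1159 (array([553.3,  37.9]), 81.0, 14.1, -90.0) 0.0557 [219. 215. 206.]
[306. 116.] 2163 (array([587.5, 254.5]), 89.0, 30.0, 7.1) 0.0599 [184. 177. 174.]
[615. 188.] 1319 (array([618.5, 620.2]), 150.4, 4.7, 0.1) 0.0581 [ 36.  65. 104.]
[373. 217.] 1738 (array([692. , 347.3]), 89.7, 30.9, -51.7) 0.0599 [219. 142. 162.]
[279. 255.] 999 (array([759.4, 237.9]), 69.3, 30.8, -62.2) 0.0599 [229. 148.  39.]
```

View pics/e1.png

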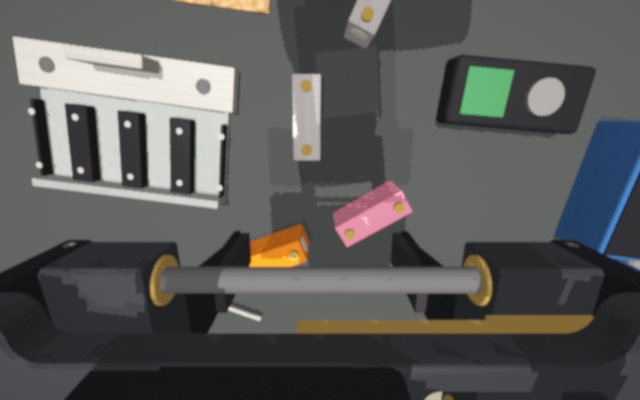

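```bash
python3 - <<'E'
from h import *
stt();go(.5875,.2545,.042,97.1)
E
```

```text
t 12.43 p [659.8 279.1 240.2] yaw 97.4 q [ 14.   37.8  67.3   0.   75.  -83.4] F [ 0.5 -1.   0.4] op 1.003
shift -0.0151 -0.0744 0.1984  turn -0.15 0.00 0.30
```

```bash
python3 -m jog '-0.0151 -0.0744 0.03 0 0 0.3 1; -0.0151 -0.0744 0.09 0 0 0.3 1; -0.0151 -0.0744 0.15 0 0 0.3 1; -0.0151 -0.0744 0.190 0 0 0.3 1; -0.0151 -0.0744 0.1982 0 0 0.3 0.3; -0.0151 -0.0744 0.1982 0 0 0.3 0.2; -0.0151 -0.0744 0.1982 0 0 0.3 0; -0.0151 -0.0744 0.1982 0 0 0.3 0';python3 -m jog '0 0 0 0 0 0 0; 0 0 0 0 0 0 0; 0 0 0 0 0 0 0; 0 0 0 0 0 0 0; 0 0 0 0 0 0 0'; python3 - <<'E'
from h import *
stt();
E
```

```text
time_s: 13.42
position: [0.5907, 0.2537, 0.0456]
tcp_rot: [[-0.124, 0.992, 0.004], [0.992, 0.124, 0.001], [0.0, 0.004, -1.0]]
force: [-0.6, 0.4, -0.2]
opening: 0.632
time_s: 14.05
position: [0.5895, 0.2536, 0.0439]
tcp_rot: [[-0.124, 0.992, 0.0], [0.992, 0.124, 0.0], [0.0, 0.0, -1.0]]
force: [-0.6, 1.7, 3.8]
opening: 0.34
t 14.05 p [589.5 253.6  43.9] yaw 97.14 q [ 13.3  46.2  87.    0.   46.8 -83.8] F [-0.6  1.7  3.8] op 0.34
```

```bash
python3 -m jog '0 0 -0.03 0 0 0 0; 0 0 -0.055 0 0 0 0; 0 0 -0.055 0 0 0 0'; python3 - <<'E'
from h import *
stt();go(.646,.1319,.099,90)
E
```

```text
time_s: 14.42
position: [0.5903, 0.2533, 0.0994]
tcp_rot: [[-0.125, 0.992, 0.003], [0.992, 0.125, 0.0], [-0.0, 0.003, -1.0]]
force: [0.3, 1.1, -3.2]
opening: 0.347
t 14.43 p [590.3 253.3  99.4] yaw 97.15 q [ 13.3  41.5  85.8  -0.   52.5 -83.9] F [ 0.3  1.1 -3.2] op 0.347
shift -0.1274 0.0401 0.0006  turn 0.17 -0.01 7.15
```

```bash
python3 -m jog '-0.04 0.013 0 0 0 3 0; -0.08 0.026 0 0 0 6 0; -0.12 0.038 0 0 0 7.15 0; -0.1274 0.0401 0 0 0 7.15 0; -0.1274 0.0401 0 0 0 7.15 0; -0.1274 0.0401 0 0 0 7.15 0'; python3 - <<'E'
from h import *
stt();p,d,P=grab('wrist','f1');np.save('f1.npy',P)
stt()
m=(P[...,2]>.018)&(P[...,2]<.026)&(P[...,0]>.595)&(P[...,0]<.70)&(P[...,1]>-.09)&(P[...,1]<.17)
n,l,s,c=cv2.connectedComponentsWithStats(m.astype(np.uint8))
for i in range(1,n):
    if s[i,4]>60: print('guide',c[i].round(),rect(P[l==i][:,:2]),s[i,4])
E
```

```text
time_s: 15.18
position: [0.6436, 0.133, 0.0975]
tcp_rot: [[-0.001, 1.0, -0.003], [1.0, 0.001, 0.0], [0.0, -0.003, -1.0]]
force: [-0.5, 0.1, -3.6]
opening: 0.342
t 15.18 p [643.6 133.   97.5] yaw 90.06 q [  1.9  42.7  83.3   0.   54.2 -88.1] F [-0.5  0.1 -3.6] op 0.342
t 15.22 p [643.8 133.2  97.8] yaw 90.09 q [  2.   42.7  83.3   0.   54.2 -88.1] F [-0.6  0.5 -4. ] op 0.345
guide [ 62. 203.] (array([636.3, -74.6]), 58.1, 7.9, -1.8) 630
guide [128. 217.] (array([647.9, -22.9]), 81.7, 27.0, -0.1) 3291
guide [203. 205.] (array([636.5,  39.1]), 59.1, 26.7, -0.1) 2371
guide [276. 205.] (array([643.3,  97.4]), 74.2, 24.6, -4.9) 1847
```

View pics/f1.png

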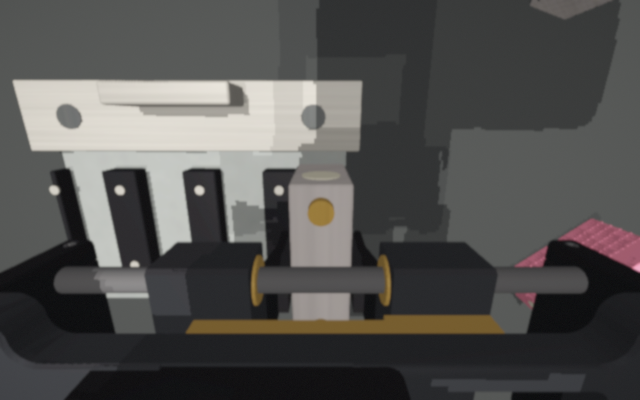

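```bash
python3 - <<'E'
from h import *
P=np.load('f1.npy')
m=(P[...,2]>.106)&(P[...,2]<.119)&(P[...,0]<.63)&(P[...,0]>.57)&(P[...,1]>.1)&(P[...,1]<.165)
v,u=np.where(m);print(u.min(),u.max(),v.min(),v.max())
print('mod',rect(P[m][:,:2]),np.median(P[m][:,2]),P[m][:,:2].min(0),P[m][:,:2].max(0))
print('modfront',edge(P,.121,.144,.57,.64,.106,.119,-1,.002))
print('sole+',edge(P,-0.07,0.10,0.56,0.60,0.0175,0.0225,1,.003)); print('sole-',edge(P,-0.07,0.15,0.50,0.57,0.016,0.0225,-1))
print('guide front',edge(P,0.03,0.048,0.58,0.65,0.019,0.026,-1,.002),edge(P,-0.03,-0.016,0.58,0.65,0.019,0.026,-1,.002))
E
```

```text
288 353 180 251
mod (array([613.2, 133.4]), 33.6, 30.2, -0.3) 0.11371900557015505 [0.59636494 0.11826438] [0.62999668 0.14852142]
modfront (array([0.00295478, 0.59618518]), 12, np.float64(3.530737583736211e-05))
sole+ (array([-0.00189805,  0.59213277]), 46, np.float64(4.273199866085063e-05))
sole- (array([-0.03814356,  0.55112195]), 55, np.float64(0.008274688277632065))
guide front (array([0.00892477, 0.57975501]), 9, np.float64(0.00010575744722493372)) (array([-0.00250191,  0.58007707]), 6, np.float64(1.7870527702398133e-05))
```

```bash
python3 -m jog '-0.0013 0 0.01 0 0 0 0; -0.0013 0 0.03 0 0 0 0; -0.0013 0 0.042 0 0 0 0; -0.0013 0 0.045 0 0 0 0; -0.0013 0 0.045 0 0 0 0';  python3 -m jog '0 0 0.001 0 0 0 0; 0 0 0.001 0 0 0 0';python3 -m jog '0 0 0.001 0 0 0 0; 0 0 0.001 0 0 0 0'
```

```text
time_s: 15.85
position: [0.6449, 0.1306, 0.053]
tcp_rot: [[0.0, 1.0, -0.001], [1.0, -0.0, -0.0], [-0.0, -0.001, -1.0]]
force: [-0.7, 0.4, -2.4]
opening: 0.339
time_s: 16.1
position: [0.6453, 0.1306, 0.053]
tcp_rot: [[0.0, 1.0, 0.001], [1.0, -0.0, 0.0], [0.0, 0.001, -1.0]]
force: [-1.1, -0.0, -3.0]
opening: 0.34
time_s: 16.35
position: [0.645, 0.1306, 0.0516]
tcp_rot: [[0.0, 1.0, 0.0], [1.0, -0.0, -0.0], [-0.0, 0.0, -1.0]]
force: [0.8, -0.6, -3.7]
opening: 0.343
```

```bash
python3 -m jog '0 0 0.001 0 0 0 0; 0 0 0.001 0 0 0 0';python3 -m jog '0 0 0.001 0 0 0 0; 0 0 0.001 0 0 0 0'; python3 - <<'E'
from h import *
stt();p,d,P=grab('wrist','f2');np.save('f2.npy',P)
stt()
m=(P[...,2]>.06)&(P[...,2]<.071)&(P[...,0]<.63)&(P[...,0]>.57)&(P[...,1]>.1)&(P[...,1]<.165)
print('mod',rect(P[m][:,:2]),np.median(P[m][:,2]))
print('modfront',edge(P,.119,.142,.57,.64,.058,.074,-1,.002))
print('sole+',edge(P,-0.07,0.10,0.56,0.605,0.0175,0.0225,1,.003))
E
```

```text
time_s: 16.6
position: [0.6449, 0.1306, 0.0504]
tcp_rot: [[0.0, 1.0, -0.0], [1.0, -0.0, -0.0], [-0.0, -0.0, -1.0]]
force: [-0.4, -0.1, -3.6]
opening: 0.343
time_s: 16.85
position: [0.645, 0.1307, 0.0499]
tcp_rot: [[0.0, 1.0, 0.0], [1.0, -0.0, -0.0], [-0.0, 0.0, -1.0]]
force: [-0.4, -0.5, -0.3]
opening: 0.339
t 16.85 p [645.  130.7  49.9] yaw 90.0 q [  1.7  46.5  84.3  -0.   49.2 -88.3] F [-0.4 -0.5 -0.3] op 0.339
t 16.9 p [645.  130.6  49.9] yaw 90.0 q [  1.7  46.5  84.3  -0.   49.2 -88.3] F [-1.4  0.   0.1] op 0.346
mod (array([613.9, 131. ]), 32.2, 30.1, -0.2) 0.06600810673268295
modfront (array([-0.00122418,  0.59812354]), 12, np.float64(6.516970535741053e-05))
sole+ (array([-3.56139605e-04,  5.91910608e-01]), 54, np.float64(5.0730151360053055e-05))
```

```bash
python3 -m jog '0 -0.002 0 0 0 0 0; 0 -0.004 0 0 0 0 0;0 -0.0045 0 0 0 0 0; 0 -0.0045 0 0 0 0 0'; for i in 1 ; do python3 -m jog '0 -0.0005 0 0 0 0 0; 0 -0.0005 0 0 0 0 0'; done; python3 -m jog '0 -0.0005 0 0 0 0 0; 0 -0.0005 0 0 0 0 0'; python3 -m jog '0 -0.0005 0 0 0 0 0; 0 -0.0005 0 0 0 0 0'; python3 - <<'E'
from h import *
stt();p,d,P=grab('wrist','f3');np.save('f3.npy',P)
print('modfront',edge(P,.119,.142,.57,.64,.058,.074,-1,.002))
print('sole+',edge(P,-0.07,0.10,0.56,0.605,0.0175,0.0225,1,.003))
E
```

```text
time_s: 17.4
position: [0.6411, 0.1306, 0.0499]
tcp_rot: [[0.0, 1.0, 0.002], [1.0, -0.0, 0.0], [0.0, 0.002, -1.0]]
force: [2.3, -0.2, -0.6]
opening: 0.342
time_s: 17.65
position: [0.6407, 0.1306, 0.0499]
tcp_rot: [[0.0, 1.0, 0.002], [1.0, -0.0, 0.0], [0.0, 0.002, -1.0]]
force: [2.6, -0.3, 1.1]
opening: 0.342
time_s: 17.9
position: [0.6401, 0.1306, 0.0499]
tcp_rot: [[0.0, 1.0, 0.002], [1.0, -0.0, 0.0], [0.0, 0.002, -1.0]]
force: [3.7, 0.3, 1.6]
opening: 0.339
time_s: 18.15
position: [0.6395, 0.1306, 0.0499]
tcp_rot: [[0.0, 1.0, 0.001], [1.0, -0.0, 0.0], [0.0, 0.001, -1.0]]
force: [2.9, 0.2, 3.4]
opening: 0.346
t 18.15 p [639.5 130.6  49.9] yaw 90.0 q [  1.8  46.2  85.2  -0.   48.5 -88.2] F [2.9 0.2 3.4] op 0.346
modfront (array([-4.44237043e-04,  5.92569227e-01]), 12, np.float64(5.97490653242309e-05))
sole+ (array([-2.46038204e-04,  5.91883146e-01]), 55, np.float64(5.62474833752414e-05))
```

View pics/f3.png

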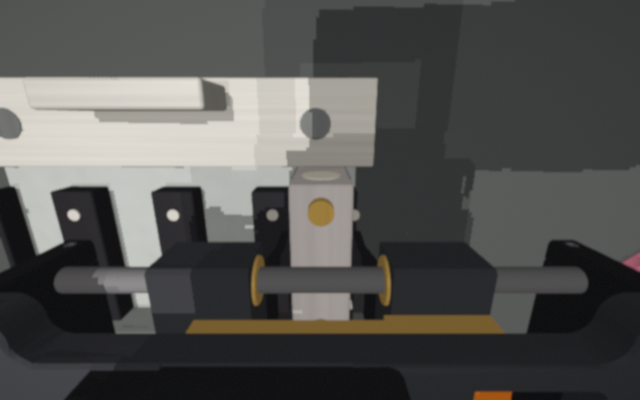

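```bash
python3 -m jog '0 -0.0003 0 0 0 0 0; 0 -0.0003 0 0 0 0 0'; python3 -m jog '0 -0.0003 0 0 0 0 0; 0 -0.0003 0 0 0 0 0'; cat > g.py <<'E'
from h import *
import sys
y=float(sys.argv[1]); y0=float(sys.argv[2]);y1=float(sys.argv[3]); nm=sys.argv[4]
stt();p,d,P=grab('wrist',nm);np.save(nm+'.npy',P);stt()
k=edge(P,y-.0115,y+.0115,.57,.64,.058,.074,-1,.002);print('modfront',k,'at y',np.polyval(k[0],y))
k=edge(P,y0,y1,0.56,0.605,0.0175,0.0225,1,.003);print('sole+',k,'at y',np.polyval(k[0],y))
E
python3 g.py .1306 -.07 .1 f4
```

```text
time_s: 18.45
position: [0.6393, 0.1306, 0.0499]
tcp_rot: [[0.0, 1.0, 0.002], [1.0, -0.0, 0.0], [0.0, 0.002, -1.0]]
force: [3.4, 0.2, 5.6]
opening: 0.34
time_s: 18.7
position: [0.6391, 0.1306, 0.0499]
tcp_rot: [[0.0, 1.0, 0.002], [1.0, -0.0, 0.0], [0.0, 0.002, -1.0]]
force: [5.1, 0.8, 4.7]
opening: 0.346
t 18.7 p [639.1 130.6  49.9] yaw 89.99 q [  1.8  46.2  85.3   0.   48.4 -88.2] F [5.1 0.8 4.7] op 0.346
t 18.75 p [639.1 130.6  49.9] yaw 89.99 q [  1.8  46.2  85.3  -0.   48.4 -88.2] F [3.3 0.4 4.7] op 0.345
modfront (array([0.00363489, 0.59161099]), 12, np.float64(5.291864279339747e-05)) at y 0.5920857031473584
sole+ (array([-0.00068073,  0.59210243]), 55, np.float64(5.762751605284816e-05)) at y 0.5920135244060085
```

```bash
python3 -m jog '0 -0.0003 0 0 0 0 0; 0 -0.0003 0 0 0 0 0'; python3 -m jog '0 -0.0003 0 0 0 0 0; 0 -0.0003 0 0 0 0 0'; python3 g.py .1306 -.07 .1 f5
```

```text
time_s: 19.0
position: [0.6391, 0.1306, 0.0499]
tcp_rot: [[0.0, 1.0, 0.002], [1.0, -0.0, 0.0], [0.0, 0.002, -1.0]]
force: [5.6, -0.1, 5.7]
opening: 0.341
time_s: 19.25
position: [0.6391, 0.1306, 0.0499]
tcp_rot: [[0.0, 1.0, 0.003], [1.0, -0.0, 0.0], [0.0, 0.003, -1.0]]
force: [6.8, 0.3, 4.0]
opening: 0.343
t 19.25 p [639.1 130.6  49.9] yaw 89.99 q [  1.8  46.2  85.3   0.   48.3 -88.2] F [6.8 0.3 4. ] op 0.343
t 19.3 p [639.1 130.6  49.9] yaw 89.99 q [  1.8  46.2  85.3   0.   48.3 -88.2] F [ 6.5 -0.9  4.4] op 0.338
modfront (array([0.00227737, 0.59172169]), 12, np.float64(4.228669098014543e-05)) at y 0.5920191102108966
sole+ (array([-5.76841575e-04,  5.92095311e-01]), 55, np.float64(5.1448748486595524e-05)) at y 0.5920199755748913
```

```bash
python3 -m jog '0 0.0004 0 0 0 0 0; 0 0.0004 0 0 0 0 0.5; 0 0.0004 0 0 0 0 0.55; 0 0.0004 0 0 0 0 0.55; 0 0.0004 0 0 0 0 0.55'; python3 -m jog '0 0 -0.05 0 0 0 0.55; 0 0 -0.10 0 0 0 1; 0 0 -0.15 0 0 0 1; 0 0.02 -0.19 0 0 0 1; 0 0.04 -0.19 0 0 0 1; 0 0.04 -0.19 0 0 0 1'; python3 mod.py g1; python3 - <<'E'
from h import *
go(.55,.32,.24,71.7+0)
E
```

```text
time_s: 19.92
position: [0.6372, 0.1307, 0.0489]
tcp_rot: [[-0.0, 1.0, -0.002], [1.0, 0.0, -0.0], [-0.0, -0.002, -1.0]]
force: [0.2, -0.2, -0.4]
opening: 0.545
time_s: 20.68
position: [0.6787, 0.1304, 0.2397]
tcp_rot: [[0.0, 1.0, 0.001], [1.0, -0.0, -0.0], [-0.0, 0.001, -1.0]]
force: [-0.9, -0.0, 0.3]
opening: 0.973
t 20.68 p [678.7 130.4 239.7] yaw 89.98 q [  1.6  35.6  71.8  -0.   72.5 -88.3] F [-0.9 -0.   0.3] op 0.973
t 20.73 p [677.3 130.5 238.7] yaw 89.99 q [  1.6  35.6  71.9   0.   72.6 -88.3] F [-0.2  0.5  0.2] op 0.983
[232.  67.] 1144 (array([553.2,  38.2]), 79.7, 13.9, 90.0) 0.0558 [228. 224. 215.]
[505. 194.] 2001 (array([691.9, 347.2]), 90.1, 31.2, -51.5) 0.0598 [240. 177. 199.]
[423. 238.] 385 (array([748.6, 257.2]), 31.0, 24.8, 30.0) 0.0599 [224. 146.  42.]
[378. 256.] 419 (array([769. , 199.7]), 34.9, 27.5, -86.2) 0.0598 [205. 118.  30.]
shift 0.1894 -0.1274 -0.0010  turn -0.13 0.03 18.29
```

View pics/g1.png

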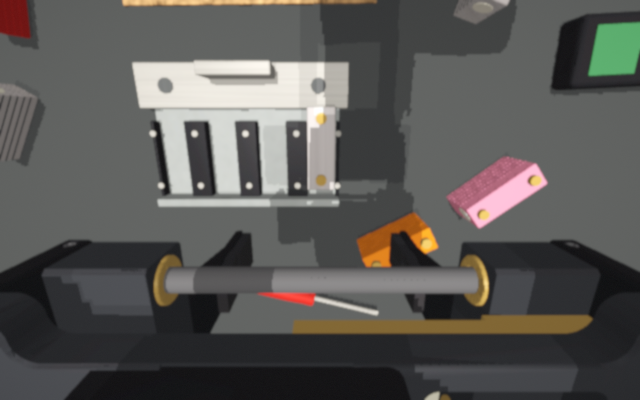

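```bash
python3 - <<'E'
from h import *
go(.531,.284,.24,71.7)
E

```

```text
shift 0.1534 -0.1463 -0.0010  turn -0.13 0.03 18.29
```

```bash
python3 -m jog '0.03 -0.03 0 0 0 4 1; 0.06 -0.06 0 0 0 10 1; 0.10 -0.095 0 0 0 16 1; 0.14 -0.13 0 0 0 18.3 1; 0.1534 -0.1463 -0.001 0 0 18.3 1; 0.1534 -0.1463 -0.001 0 0 18.3 1; 0.1534 -0.1463 -0.001 0 0 18.3 1'; python3 mod.py h1; python3 - <<'E'
from h import *
stt()
E
```

```text
time_s: 21.6
position: [0.5329, 0.283, 0.2404]
tcp_rot: [[0.315, 0.949, 0.001], [0.949, -0.315, -0.001], [-0.0, 0.001, -1.0]]
force: [-0.5, 0.4, 0.2]
opening: 0.999
t 21.6 p [532.9 283.  240.4] yaw 71.66 q [ 17.4  28.6  85.4  -0.   66.  -54.2] F [-0.5  0.4  0.2] op 0.999
t 21.65 p [533.1 282.9 240.4] yaw 71.62 q [ 17.4  28.6  85.4  -0.   66.  -54.2] F [ 0.4 -0.  -0.6] op 0.998
[322. 104.] 2246 (array([450.8, 312.5]), 89.9, 29.9, -18.7) 0.0599 [202. 195. 192.]
[626. 157.] 1502 (array([619., 621.]), 159.4, 20.1, -6.1) 0.0585 [ 38.  68. 107.]
[630. 250.] 315 (array([734.2, 622.9]), 38.5, 16.8, -27.7) 0.058 [ 41.  72. 114.]
[392. 300.] 394 (array([708.8, 325.8]), 34.1, 30.3, -51.2) 0.06 [245. 190. 209.]
t 21.65 p [533.1 282.9 240.4] yaw 71.62 q [ 17.4  28.6  85.4  -0.   66.  -54.2] F [ 0.4 -0.  -0.6] op 0.998
```

View pics/h1.png

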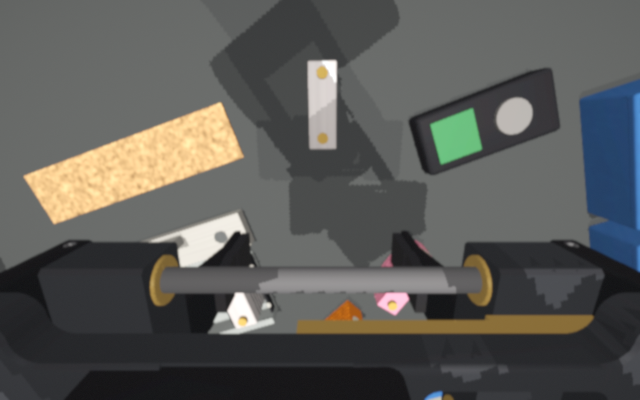

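The module at pixel (322,104) is silver with brass terminals, so it is a genuine one. The straightedge is at the lower left and undisturbed.

```bash
python3 - <<'E'
from h import *
go(.4508,.3125,.042,71.3)
P=grab('wrist')[2]
m=(P[...,2]>.0012)&(P[...,2]<.006)&(P[...,0]<.5)&(P[...,0]>.37)&(P[...,1]<.24)
n,l,s,c=cv2.connectedComponentsWithStats(m.astype(np.uint8));i=1+s[1:,4].argmax();print('mat',rect(P[l==i][:,:2]),c[i])
E
```

```text
shift 0.0022 -0.0876 0.1983  turn 0.05 0.01 0.32
mat (array([442.3,  48.6]), 296.1, 76.3, -89.4) [136.16832799 163.29609084]
```

```bash
python3 -m jog '0.002 -0.04 0.02 0 0 0.3 1; 0.0021 -0.0875 0.07 0 0 0.3 1; 0.0021 -0.0875 0.13 0 0 0.3 1; 0.0021 -0.0875 0.18 0 0 0.3 0.8; 0.0021 -0.0875 0.198 0 0 0.3 0.5; 0.0021 -0.0875 0.198 0 0 0.3 0.2'; python3 - <<'E'
from h import *
stt();go(.4508,.3125,.042,71.3)
E
```

```text
time_s: 22.45
position: [0.4501, 0.3129, 0.0418]
tcp_rot: [[0.32, 0.947, -0.001], [0.947, -0.32, -0.001], [-0.001, -0.001, -1.0]]
force: [-0.5, 0.3, 0.4]
opening: 0.745
t 22.45 p [450.1 312.9  41.8] yaw 71.32 q [ 23.1  42.1 101.1  -0.   36.8 -48.2] F [-0.5  0.3  0.4] op 0.745
shift -0.0001 0.0008 -0.0002  turn -0.06 0.06 0.02
```

```bash
python3 -m jog '0 0 -0.001 0 0 0 0.3; 0 0 -0.001 0 0 0 0; 0 0 -0.001 0 0 0 0; 0 0 -0.001 0 0 0 0;0 0 -0.001 0 0 0 0; 0 0 -0.001 0 0 0 0;0 0 -0.001 0 0 0 0';python3 -m jog '0 0 -0.03 0 0 0 0; 0 0 -0.070 0 0 0 0; 0 0 -0.09 0 0 0 0; 0 0 -0.09 0 0 0 0'; python3 - <<'E'
from h import *
stt();go(.648,.070,.13,90)
E
```

```text
time_s: 23.32
position: [0.4497, 0.3134, 0.0445]
tcp_rot: [[0.318, 0.948, 0.001], [0.948, -0.318, -0.0], [0.0, 0.001, -1.0]]
force: [-2.3, -1.6, 7.2]
opening: 0.344
time_s: 23.82
position: [0.4501, 0.314, 0.1347]
tcp_rot: [[0.319, 0.948, 0.003], [0.948, -0.319, 0.001], [0.002, 0.002, -1.0]]
force: [-0.5, -0.1, -2.7]
opening: 0.339
t 23.82 p [450.1 314.  134.7] yaw 71.4 q [ 23.2  33.   98.8   0.   48.  -48.2] F [-0.5 -0.1 -2.7] op 0.339
shift -0.1681 0.2654 0.0050  turn 0.15 -0.11 -18.60
```

```bash
python3 -m jog '-0.028 0.044 0 0 0 -3 0; -0.056 0.088 0 0 0 -6 0; -0.084 0.132 0 0 0 -9 0; -0.112 0.176 0 0 0 -12 0; -0.14 0.22 0 0 0 -16 0; -0.1665 0.2606 0.005 0 0 -18.6 0; -0.1665 0.2606 0.005 0 0 -18.6 0; -0.1665 0.2606 0.005 0 0 -18.6 0'; cat > al.py <<'E'
from h import *
import sys
nm=sys.argv[1]; y=float(sys.argv[2])
stt();p,d,P=grab('wrist',nm);np.save(nm+'.npy',P);s=read_state();stt();z0=s['position'][2]-.0445+.06
m=(abs(P[...,2]-z0)<.006)&(P[...,0]<.63)&(P[...,0]>.57)&(abs(P[...,1]-y)<.03)
print('mod',rect(P[m][:,:2]),np.median(P[m][:,2]))
m=(P[...,2]>.018)&(P[...,2]<.026)&(P[...,0]>.595)&(P[...,0]<.70)&(P[...,1]>-.09)&(P[...,1]<.17)
n,l,s,c=cv2.connectedComponentsWithStats(m.astype(np.uint8))
for i in range(1,n):
    if s[i,4]>60: print('guide',c[i].round(),rect(P[l==i][:,:2]),s[i,4])
print('sole+',edge(P,-0.07,0.15,0.56,0.605,0.0175,0.0225,1,.003))
m=(P[...,2]>.05)&(P[...,2]<.0625)&(P[...,0]<.58)&(P[...,0]>.5)&(P[...,1]>-.05)&(P[...,1]<.13);print('rib',rect(P[m][:,:2]))
E
python3 al.py i1 .07
```

```text
time_s: 24.82
position: [0.6415, 0.0727, 0.1264]
tcp_rot: [[0.001, 1.0, -0.005], [1.0, -0.001, 0.001], [0.001, -0.005, -1.0]]
force: [-0.7, 0.6, -3.5]
opening: 0.343
t 24.82 p [641.5  72.7 126.4] yaw 89.93 q [ -3.4  39.8  84.2   0.   56.3 -93.4] F [-0.7  0.6 -3.5] op 0.343
t 24.88 p [641.4  73.3 126.8] yaw 90.0 q [ -3.4  39.7  84.2   0.   56.3 -93.4] F [-1.1  0.5 -2. ] op 0.346
mod (array([613.9,  73. ]), 32.1, 30.2, 0.1) 0.14202684250699393
guide [368. 199.] (array([637.6, 115.9]), 84.7, 0.6, 0.0) 144
guide [159. 208.] (array([647.8, -74.2]), 81.4, 7.0, -0.4) 559
guide [214. 203.] (array([642. , -23.2]), 70.0, 26.7, 0.5) 2185
guide [279. 200.] (array([647.2,  37.8]), 80.5, 25.7, -1.6) 1587
guide [357. 195.] (array([641. , 101.4]), 68.1, 25.5, 1.7) 1008
sole+ (array([0.00093232, 0.59177052]), 60, np.float64(4.902320311316515e-05))
rib (array([553.2,  37.6]), 79.0, 13.6, -90.0)
```

View pics/i1.png

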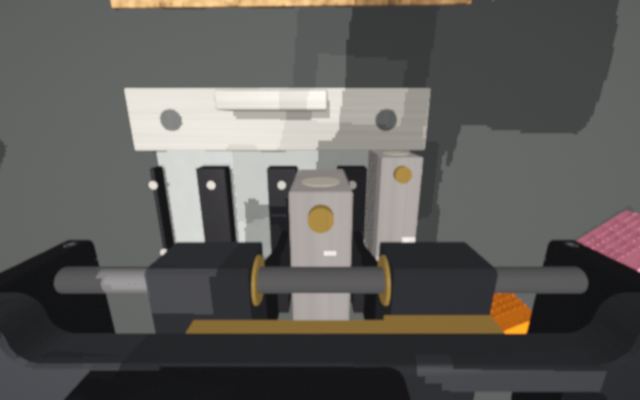

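```bash
python3 -m jog '-0.003 0 0.0 0 0 0 0; -0.003 0 0.03 0 0 0 0; -0.003 0 0.055 0 0 0 0; -0.003 0 0.070 0 0 0 0; -0.003 0 0.0735 0 0 0 0; -0.003 0 0.0735 0 0 0 0'; python3 al.py i2 .07
```

```text
time_s: 25.62
position: [0.6437, 0.0698, 0.0555]
tcp_rot: [[-0.0, 1.0, 0.001], [1.0, 0.0, -0.0], [-0.0, 0.001, -1.0]]
force: [0.2, -0.1, -3.1]
opening: 0.34
t 25.62 p [643.7  69.8  55.5] yaw 90.02 q [ -3.7  45.5  85.9  -0.   48.6 -93.7] F [ 0.2 -0.1 -3.1] op 0.34
t 25.68 p [644.   69.7  55.8] yaw 90.01 q [ -3.7  45.4  85.9  -0.   48.6 -93.7] F [ 0.2  0.6 -2.8] op 0.346
mod (array([615.,  70.]), 30.1, 30.0, 0.1) 0.07095835876766846
guide [392. 201.] (array([621.7, 115.9]), 53.3, 1.0, -0.3) 256
guide [321. 171.] (array([600.6,  69.8]), 30.1, 1.3, -88.7) 108
guide [102. 222.] (array([637.1, -74.7]), 60.1, 7.9, -1.6) 862
guide [178. 211.] (array([631.2, -22.9]), 48.8, 26.5, 0.6) 2591
guide [270. 212.] (array([633.7,  38.5]), 53.9, 25.9, 0.1) 2276
guide [370. 212.] (array([633.7, 102.4]), 55.0, 24.7, 3.9) 2201
guide [119. 299.] (array([693. , -74.3]), 13.4, 7.4, 1.3) 148
sole+ (array([0.00066095, 0.59196789]), 58, np.float64(0.0001253354392080005))
rib (array([553.4,  38. ]), 79.6, 13.7, -90.0)
```

```bash
python3 -m jog '0 0 0.003 0 0 0 0; 0 0 0.0042 0 0 0 0; 0 0 0.0042 0 0 0 0';python3 -m jog '0 0 0.001 0 0 0 0; 0 0 0.001 0 0 0 0';python3 -m jog '0 0 0.0007 0 0 0 0; 0 0 0.0007 0 0 0 0'
```

```text
time_s: 26.05
position: [0.6433, 0.0695, 0.0509]
tcp_rot: [[0.0, 1.0, 0.0], [1.0, -0.0, -0.0], [-0.0, 0.0, -1.0]]
force: [-0.8, -0.6, -2.8]
opening: 0.338
time_s: 26.3
position: [0.6434, 0.0695, 0.0506]
tcp_rot: [[0.0, 1.0, 0.0], [1.0, -0.0, -0.0], [-0.0, 0.0, -1.0]]
force: [-2.6, 0.2, 3.2]
opening: 0.339
time_s: 26.55
position: [0.6435, 0.0695, 0.0506]
tcp_rot: [[-0.0, 1.0, 0.001], [1.0, 0.0, -0.0], [-0.0, 0.001, -1.0]]
force: [-3.3, -1.1, 7.3]
opening: 0.341
```

Seated; easing the down-press, then sliding forward.

```bash
python3 -m jog '0 0 -0.0008 0 0 0 0; 0 -0.002 -0.0008 0 0 0 0; 0 -0.004 -0.0008 0 0 0 0; 0 -0.0045 -0.0008 0 0 0 0; 0 -0.0045 -0.0008 0 0 0 0'; python3 g.py .0695 -.07 .045 i3
```

```text
time_s: 27.18
position: [0.6404, 0.0694, 0.0506]
tcp_rot: [[0.0, 1.0, 0.003], [1.0, -0.0, -0.0], [-0.0, 0.003, -1.0]]
force: [4.7, 0.1, 5.6]
opening: 0.342
t 27.18 p [640.4  69.4  50.6] yaw 89.99 q [ -3.7  45.7  86.6   0.   47.5 -93.7] F [4.7 0.1 5.6] op 0.342
t 27.23 p [640.3  69.4  50.6] yaw 89.99 q [ -3.7  45.7  86.6   0.   47.5 -93.7] F [4.4 0.2 5.4] op 0.344
modfront (array([5.56011396e-05, 5.96808882e-01]), 12, np.float64(6.102943170088977e-05)) at y 0.5968127461426992
sole+ (array([-4.20858458e-04,  5.91578755e-01]), 39, np.float64(5.989584365244749e-05)) at y 0.5915495054821797
```

```bash
python3 -m jog '0 -0.002 -0.0005 0 0 0 0; 0 -0.0035 -0.0005 0 0 0 0; 0 -0.0045 -0.0005 0 0 0 0; 0 -0.0045 -0.0005 0 0 0 0'; python3 -m jog '0 -0.0003 0 0 0 0 0; 0 -0.0003 0 0 0 0 0'; python3 g.py .0695 -.07 .045 i4
```

```text
time_s: 27.72
position: [0.6355, 0.0695, 0.0506]
tcp_rot: [[0.0, 1.0, 0.003], [1.0, -0.0, -0.0], [-0.0, 0.003, -1.0]]
force: [6.6, 0.5, 2.3]
opening: 0.34
time_s: 27.98
position: [0.6355, 0.0695, 0.0506]
tcp_rot: [[0.0, 1.0, 0.003], [1.0, -0.0, -0.0], [-0.0, 0.003, -1.0]]
force: [5.7, 0.6, 2.9]
opening: 0.34
t 27.98 p [635.5  69.5  50.6] yaw 89.98 q [ -3.8  45.4  87.4   0.   47.  -93.7] F [5.7 0.6 2.9] op 0.34
t 28.02 p [635.5  69.5  50.6] yaw 89.98 q [ -3.8  45.4  87.4   0.   47.  -93.8] F [5.  1.2 2.9] op 0.341
modfront (array([2.57600810e-04, 5.91897414e-01]), 12, np.float64(6.839558557080514e-05)) at y 0.5919153174384634
sole+ (array([-9.15507985e-05,  5.91599529e-01]), 38, np.float64(6.471188426626114e-05)) at y 0.5915931659631325
```

```bash
python3 -m jog '0 -0.0004 -0.0004 0 0 0 0; 0 -0.0004 -0.0004 0 0 0 0';python3 -m jog '0 -0.0004 0 0 0 0 0; 0 -0.0004 0 0 0 0 0'; python3 g.py .0695 -.07 .045 i5
```

```text
time_s: 28.28
position: [0.6346, 0.0696, 0.0506]
tcp_rot: [[0.0, 1.0, 0.002], [1.0, -0.0, 0.0], [0.0, 0.002, -1.0]]
force: [5.8, -0.2, 2.5]
opening: 0.343
time_s: 28.52
position: [0.6345, 0.0696, 0.0507]
tcp_rot: [[0.0, 1.0, 0.003], [1.0, -0.0, 0.0], [0.0, 0.003, -1.0]]
force: [5.1, -0.4, 0.9]
opening: 0.342
t 28.52 p [634.5  69.6  50.7] yaw 89.99 q [ -3.8  45.4  87.5   0.   46.9 -93.8] F [ 5.1 -0.4  0.9] op 0.342
t 28.57 p [634.5  69.6  50.6] yaw 89.99 q [ -3.8  45.4  87.5   0.   46.9 -93.8] F [ 5.9 -0.1 -0.1] op 0.344
modfront (array([-0.00164006,  0.59107623]), 12, np.float64(4.981184376825189e-05)) at y 0.5909622421846047
sole+ (array([0.00101513, 0.59134625]), 39, np.float64(7.499544994407731e-05)) at y 0.591416802056457
```

```bash
python3 -m jog '0 0.0008 0 0 0 0 0; 0 0.0008 0 0 0 0 0.4; 0 0.0008 0 0 0 0 0.5; 0 0.0008 0 0 0 0 0.5; 0 0.0008 0 0 0 0 0.5'; python3 -m jog '0 0 -0.05 0 0 0 0.5; 0 0 -0.10 0 0 0 1; 0 0.02 -0.15 0 0 0 1; 0 0.05 -0.19 0 0 0 1; 0 0.05 -0.19 0 0 0 1; 0 0.05 -0.19 0 0 0 1'; python3 mod.py j1; cat > fl.py <<'E'
from h import *
import sys
P=np.load(sys.argv[1]) if len(sys.argv)>1 else grab('wrist')[2]
print('sole+',edge(P,-0.07,0.15,0.56,0.605,0.0175,0.0225,1,.003))
print('rail+',edge(P,-0.05,0.13,0.66,0.75,0.03,0.038,1),'rail-',edge(P,-0.05,0.13,0.66,0.75,0.03,0.038,-1))
for y in (.132,.070,.0080,-.054):
    k=edge(P,y-.0115,y+.0115,.57,.64,.055,.074,-1,.002) if ((P[...,2]>.055)&(abs(P[...,1]-y)<.01)&(abs(P[...,0]-.61)<.02)).sum()>40 else None
    if k: print('mod front at',y,np.polyval(k[0],y),k[1])
E
python3 fl.py
python3 - <<'E'
from h import *
stt()
go(.607+.085*.5,-.26+.0,.24,58.8)
E
```

```text
time_s: 29.2
position: [0.6333, 0.0696, 0.0504]
tcp_rot: [[0.0, 1.0, -0.002], [1.0, -0.0, 0.0], [0.0, -0.002, -1.0]]
force: [0.1, 1.1, -0.2]
opening: 0.491
time_s: 29.95
position: [0.6825, 0.0696, 0.2396]
tcp_rot: [[0.0, 1.0, -0.003], [1.0, -0.0, 0.0], [0.0, -0.003, -1.0]]
force: [-0.6, -0.4, -0.7]
opening: 0.955
t 29.95 p [682.5  69.6 239.6] yaw 89.99 q [ -3.5  35.3  72.5   0.   72.4 -93.5] F [-0.6 -0.4 -0.7] op 0.955
t 30.0 p [681.9  69.7 238.8] yaw 90.0 q [ -3.5  35.3  72.5   0.   72.4 -93.5] F [-0.3 -0.1  0.3] op 0.973
[24. 10.] 601 (array([ 502.1, -226.5]), 32.2, 19.2, 82.2) 0.0595 [194.  52.  41.]
[290.  63.] 1129 (array([552.4,  37.5]), 78.8, 14.3, -90.0) 0.0558 [228. 224. 216.]
[ 22. 118.] 2568 (array([ 610., -259.]), 90.5, 32.9, -30.6) 0.0596 [214. 207. 202.]
[557. 192.] 2095 (array([691.5, 347.3]), 91.6, 31.7, -51.6) 0.0599 [235. 171. 192.]
[451. 244.] 1089 (array([760.7, 234.9]), 75.2, 30.8, -62.2) 0.0598 [238. 161.  38.]
sole+ (array([-0.01219438,  0.59097365]), 36, np.float64(0.0001343715078349771))
rail+ (array([-3.30867941e-04,  7.11330537e-01]), 44, np.float64(0.0001165024360629413)) rail- (array([-0.00135202,  0.70212872]), 31, np.float64(0.0001223993732664874))
mod front at 0.132 0.5924594633367457 10
mod front at 0.07 0.5914820706199797 10
t 30.05 p [681.8  69.7 238.5] yaw 90.0 q [ -3.5  35.3  72.5   0.   72.4 -93.5] F [-0.7 -0.  -0.1] op 0.984
shift -0.3297 -0.0323 -0.0014  turn -0.31 0.07 31.20
```

View pics/j1.png

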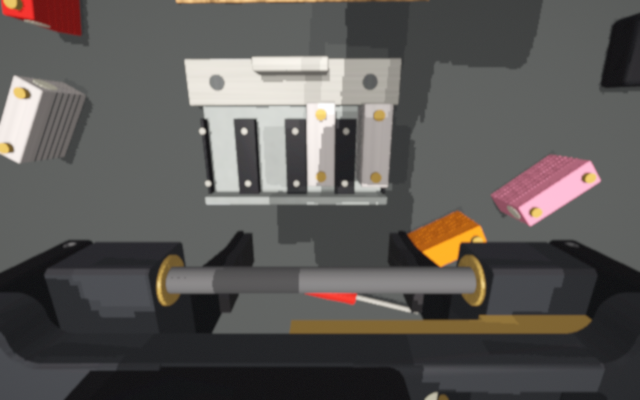

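```bash
python3 - <<'E'
from h import *
go(.683,-.302,.24,59.4)
E
```

```text
shift -0.3717 0.0012 -0.0016  turn -0.31 0.07 30.60
```

```bash
python3 -m jog '-0.045 0 0 0 0 4 1; -0.09 0 0 0 0 8 1; -0.14 0 0 0 0 12 1; -0.19 0 0 0 0 17 1; -0.24 0 0 0 0 22 1; -0.29 0 0 0 0 27 1; -0.34 0 0 0 0 30.6 1; -0.3717 0.001 -0.0016 0 0 30.6 1';python3 -m jog '0 0 0 0 0 0 1;0 0 0 0 0 0 1'; python3 mod.py k1;python3 - <<'E'
from h import *
stt()
E
```

```text
time_s: 31.05
position: [0.6831, -0.3042, 0.2399]
tcp_rot: [[0.511, 0.859, -0.004], [0.859, -0.511, 0.002], [-0.0, -0.005, -1.0]]
force: [0.5, 0.2, -0.2]
opening: 1.003
time_s: 31.3
position: [0.6841, -0.3007, 0.2408]
tcp_rot: [[0.509, 0.861, -0.003], [0.861, -0.509, 0.003], [0.001, -0.004, -1.0]]
force: [0.6, -0.3, -0.4]
opening: 0.998
t 31.3 p [ 684.1 -300.7  240.8] yaw 59.41 q [-32.3  40.4  61.8   0.   78.  -91.7] F [ 0.6 -0.3 -0.4] op 0.998
t 31.35 p [ 684.5 -300.2  241.3] yaw 59.46 q [-32.2  40.4  61.8   0.   78.  -91.7] F [0.  1.  0.1] op 1.0
[187.  39.] 2474 (array([ 485.8, -340. ]), 75.0, 30.7, -29.9) 0.0598 [241. 239. 236.]
[317. 107.] 2213 (array([ 610.4, -259.3]), 89.9, 29.6, -31.5) 0.0599 [250. 246. 243.]
t 31.35 p [ 684.5 -300.2  241.3] yaw 59.46 q [-32.2  40.4  61.8   0.   78.  -91.7] F [0.  1.  0.1] op 1.0
```

View pics/k1.png

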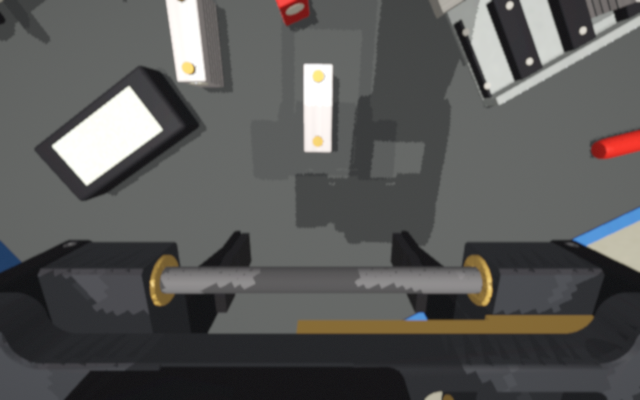

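```bash
python3 - <<'E'
from h import *
go(.6104,-.2593,.043,58.8)
E
```

```text
shift -0.0025 -0.0840 0.1985  turn -0.17 -0.04 0.66
```

```bash
python3 -m jog '-0.0025 -0.04 0.02 0 0 0.6 1; -0.0025 -0.084 0.07 0 0 0.6 1; -0.0025 -0.084 0.13 0 0 0.6 1; -0.0025 -0.084 0.18 0 0 0.6 0.8; -0.0025 -0.084 0.1975 0 0 0.6 0.5; -0.0025 -0.084 0.1975 0 0 0.6 0.2;-0.0025 -0.084 0.1975 0 0 0.6 0;-0.0025 -0.084 0.1975 0 0 0.6 0';python3 -m jog '0 0 0 0 0 0 0; 0 0 0 0 0 0 0; 0 0 0 0 0 0 0; 0 0 0 0 0 0 0;0 0 0 0 0 0 0';python3 -m jog '0 0 -0.03 0 0 0 0; 0 0 -0.070 0 0 0 0; 0 0 -0.085 0 0 0 0; 0 0 -0.085 0 0 0 0';  python3 - <<'E'
from h import *
stt();go(.645,-.054,.13,90)
E
```

```text
time_s: 32.35
position: [0.6129, -0.2623, 0.0473]
tcp_rot: [[0.518, 0.855, 0.004], [0.855, -0.518, -0.002], [-0.0, 0.004, -1.0]]
force: [-0.4, 0.6, -0.9]
opening: 0.522
time_s: 32.98
position: [0.612, -0.2618, 0.046]
tcp_rot: [[0.518, 0.855, 0.001], [0.855, -0.518, -0.001], [-0.0, 0.002, -1.0]]
force: [-0.5, 2.0, 6.1]
opening: 0.344
time_s: 33.48
position: [0.6116, -0.2617, 0.1303]
tcp_rot: [[0.518, 0.855, 0.001], [0.855, -0.518, -0.001], [-0.0, 0.001, -1.0]]
force: [-0.7, 0.6, -2.8]
opening: 0.337
t 33.48 p [ 611.6 -261.7  130.3] yaw 58.79 q [-32.8  40.6  81.2  -0.   58.1 -91.6] F [-0.7  0.6 -2.8] op 0.337
shift 0.1949 -0.0790 0.0001  turn 0.07 0.02 -31.21
```

```bash
python3 -m jog '0.03 -0.012 0 0 0 -5 0; 0.06 -0.024 0 0 0 -10 0; 0.09 -0.036 0 0 0 -15 0; 0.12 -0.048 0 0 0 -20 0; 0.15 -0.06 0 0 0 -26 0; 0.18 -0.073 0 0 0 -30 0; 0.1949 -0.079 0 0 0 -31.2 0; 0.1949 -0.079 0 0 0 -31.2 0'; python3 -m jog '0 0 0 0 0 0 0;0 0 0 0 0 0 0'; sed -i 's/-.0445+.06/-.046+.06/' al.py; python3 al.py l1 -.054
```

```text
time_s: 34.48
position: [0.6442, -0.053, 0.1286]
tcp_rot: [[-0.001, 1.0, -0.002], [1.0, 0.001, 0.0], [0.0, -0.002, -1.0]]
force: [0.2, 0.1, -3.1]
opening: 0.344
time_s: 34.72
position: [0.6448, -0.0553, 0.1298]
tcp_rot: [[0.002, 1.0, -0.0], [1.0, -0.002, -0.0], [-0.0, -0.0, -1.0]]
force: [-0.6, -0.1, -2.1]
opening: 0.338
t 34.73 p [644.8 -55.3 129.8] yaw 89.89 q [ -14.8   39.5   84.    -0.    56.5 -104.6] F [-0.6 -0.1 -2.1] op 0.338
t 34.77 p [644.8 -55.2 129.9] yaw 89.89 q [ -14.8   39.5   84.    -0.    56.5 -104.6] F [ 0.1  0.5 -2.8] op 0.343
mod (array([613.6, -54.9]), 32.8, 30.0, -0.2) 0.14389774296743302
guide [442. 193.] (array([637.7,  54.9]), 85.2, 1.6, -0.0) 351
guide [510. 193.] (array([638.3, 116. ]), 86.3, 2.6, 0.4) 501
guide [422. 201.] (array([644.3,  38.4]), 75.0, 26.3, -0.2) 2311
guide [360. 196.] (array([647. , -21.6]), 80.8, 24.5, 2.6) 1374
sole+ (array([0.00187072, 0.5909058 ]), 50, np.float64(3.33086485041794e-05))
rib (array([552.4,  37.6]), 80.3, 14.1, -89.7)
```

View pics/l1.png

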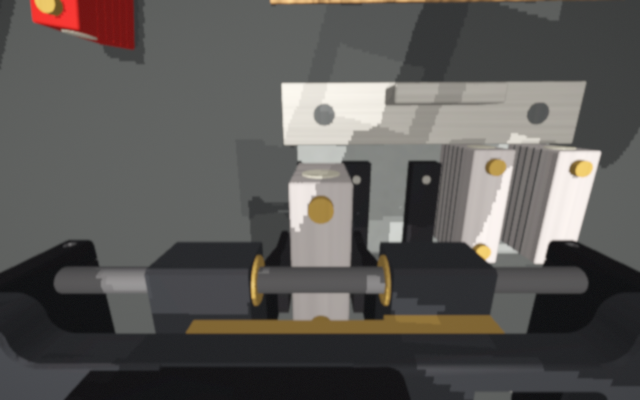

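```bash
python3 -m jog '0.0009 0 0.02 0 0 0 0; 0.0009 0 0.045 0 0 0 0; 0.0009 0 0.065 0 0 0 0; 0.0009 0 0.0735 0 0 0 0; 0.0009 0 0.0735 0 0 0 0; 0.0009 0 0.0735 0 0 0 0'; python3 -m jog '0 0 0.003 0 0 0 0; 0 0 0.003 0 0 0 0; 0 0 0.003 0 0 0 0';python3 -m jog '0 0 0.001 0 0 0 0; 0 0 0.001 0 0 0 0'
```

```text
time_s: 35.52
position: [0.6456, -0.0532, 0.0572]
tcp_rot: [[0.0, 1.0, 0.002], [1.0, -0.0, -0.0], [-0.0, 0.002, -1.0]]
force: [0.6, 0.3, -2.9]
opening: 0.342
time_s: 35.9
position: [0.6449, -0.053, 0.0537]
tcp_rot: [[-0.0, 1.0, 0.0], [1.0, 0.0, -0.0], [-0.0, 0.0, -1.0]]
force: [1.0, -0.5, -3.2]
opening: 0.34
time_s: 36.15
position: [0.6448, -0.053, 0.0523]
tcp_rot: [[0.0, 1.0, -0.0], [1.0, -0.0, 0.0], [0.0, -0.0, -1.0]]
force: [-0.3, 0.4, -2.6]
opening: 0.34
```

```bash
python3 -m jog '0 0 0.0006 0 0 0 0; 0 0 0.0006 0 0 0 0'; python3 -m jog '0 -0.002 0 0 0 0 0; 0 -0.003 0 0 0 0 0; 0 -0.003 0 0 0 0 0'; python3 g.py -.053 -.02 .045 l2
```

```text
time_s: 36.4
position: [0.6448, -0.053, 0.052]
tcp_rot: [[0.0, 1.0, -0.0], [1.0, -0.0, -0.0], [-0.0, -0.0, -1.0]]
force: [-0.8, 0.3, -0.6]
opening: 0.346
time_s: 36.78
position: [0.6421, -0.0531, 0.052]
tcp_rot: [[0.0, 1.0, 0.001], [1.0, -0.0, -0.0], [-0.0, 0.001, -1.0]]
force: [0.7, -0.2, -0.3]
opening: 0.34
t 36.77 p [642.1 -53.1  52. ] yaw 89.99 q [ -14.6   45.6   86.5   -0.    47.9 -104.6] F [ 0.7 -0.2 -0.3] op 0.34
t 36.83 p [642.1 -53.1  52. ] yaw 90.0 q [ -14.6   45.6   86.5   -0.    47.9 -104.6] F [ 0.3 -1.  -0.9] op 0.342
modfront (array([0.00235247, 0.59471173]), 12, np.float64(5.5474386884395334e-05)) at y 0.5945870530778533
sole+ (array([-0.00097717,  0.591044  ]), 22, np.float64(5.6155627088320575e-05)) at y 0.591095785658561
```

Gap is 3.5 mm, with low friction. Step closer.

```bash
python3 -m jog '0 -0.002 0 0 0 0 0; 0 -0.0028 0 0 0 0 0; 0 -0.0028 0 0 0 0 0'; python3 -m jog '0 -0.0003 0 0 0 0 0; 0 -0.0003 0 0 0 0 0';  python3 -m jog '0 -0.0003 0 0 0 0 0; 0 -0.0003 0 0 0 0 0'; python3 g.py -.053 -.02 .045 l3
```

```text
time_s: 37.2
position: [0.6392, -0.0531, 0.052]
tcp_rot: [[0.0, 1.0, 0.001], [1.0, -0.0, -0.0], [-0.0, 0.001, -1.0]]
force: [1.4, 0.1, -1.0]
opening: 0.345
time_s: 37.45
position: [0.6392, -0.0531, 0.052]
tcp_rot: [[0.0, 1.0, 0.001], [1.0, -0.0, -0.0], [-0.0, 0.001, -1.0]]
force: [1.6, -0.2, -0.7]
opening: 0.342
time_s: 37.7
position: [0.6391, -0.0531, 0.052]
tcp_rot: [[0.0, 1.0, 0.002], [1.0, -0.0, -0.0], [-0.0, 0.002, -1.0]]
force: [3.4, 0.6, 0.3]
opening: 0.342
t 37.7 p [639.1 -53.1  52. ] yaw 89.99 q [ -14.7   45.4   87.     0.    47.5 -104.7] F [3.4 0.6 0.3] op 0.342
t 37.75 p [639.1 -53.1  52. ] yaw 89.99 q [ -14.7   45.4   87.     0.    47.5 -104.7] F [ 2.5  0.  -0.1] op 0.341
modfront (array([0.00083474, 0.59164052]), 12, np.float64(5.973536260698731e-05)) at y 0.5915962825634361
sole+ (array([5.53486245e-04, 5.91142732e-01]), 22, np.float64(7.11121501075758e-05)) at y 0.5911133968817401
```

```bash
python3 -m jog '0 -0.0003 0 0 0 0 0; 0 -0.0003 0 0 0 0 0';  python3 g.py -.053 -.02 .045 l4
```

```text
time_s: 38.0
position: [0.6388, -0.0531, 0.052]
tcp_rot: [[0.0, 1.0, 0.001], [1.0, -0.0, -0.0], [-0.0, 0.001, -1.0]]
force: [3.6, 0.1, -0.5]
opening: 0.339
t 38.0 p [638.8 -53.1  52. ] yaw 89.99 q [ -14.7   45.4   87.     0.    47.5 -104.7] F [ 3.6  0.1 -0.5] op 0.339
t 38.05 p [638.7 -53.1  52. ] yaw 89.99 q [ -14.7   45.4   87.     0.    47.5 -104.7] F [4.1 0.7 0.2] op 0.343
modfront (array([0.00260668, 0.59136735]), 12, np.float64(5.5450012089888104e-05)) at y 0.591229196748569
sole+ (array([5.79056795e-05, 5.90743672e-01]), 22, np.float64(3.7295312646848726e-05)) at y 0.5907406033844281
```

```bash
python3 -m jog '0 0.0005 0 0 0 0 0; 0 0.0005 0 0 0 0 0.4; 0 0.0005 0 0 0 0 0.5; 0 0.0005 0 0 0 0 0.5; 0 0.0005 0 0 0 0 0.5'; python3 -m jog '0 0 -0.05 0 0 0 0.5; 0 0 -0.10 0 0 0 1; 0 0 -0.15 0 0 0 1; 0 0 -0.19 0 0 0 1'; python3 - <<'E'
from h import *
stt();go(.552,-.385,.24,60)
E
```

```text
time_s: 38.67
position: [0.6381, -0.0529, 0.0516]
tcp_rot: [[0.0, 1.0, -0.001], [1.0, -0.0, 0.0], [0.0, -0.001, -1.0]]
force: [0.7, 1.0, 0.2]
opening: 0.495
time_s: 39.17
position: [0.6387, -0.053, 0.2441]
tcp_rot: [[0.0, 1.0, 0.001], [1.0, -0.0, -0.0], [-0.0, 0.001, -1.0]]
force: [0.6, 0.2, -0.1]
opening: 0.751
t 39.17 p [638.7 -53.  244.1] yaw 90.0 q [ -14.7   31.3   79.6   -0.    69.1 -104.7] F [ 0.6  0.2 -0.1] op 0.751
shift -0.3320 -0.0867 0.0042  turn 0.08 0.00 30.00
```

```bash
python3 -m jog '-0.045 -0.01 0 0 0 4 1; -0.09 -0.02 0 0 0 8 1; -0.14 -0.035 0 0 0 12 1; -0.19 -0.05 0 0 0 17 1; -0.24 -0.06 0 0 0 22 1; -0.29 -0.07 0 0 0 27 1; -0.32 -0.08 0 0 0 30 1; -0.326 -0.0867 0.004 0 0 30 1';python3 -m jog '0 0 0 0 0 0 1;0 0 0 0 0 0 1;0 0 0 0 0 0 1'; python3 mod.py m1;python3 - <<'E'
from h import *
stt()
E
```

```text
time_s: 40.17
position: [0.5511, -0.381, 0.2377]
tcp_rot: [[0.502, 0.865, 0.0], [0.865, -0.502, -0.0], [-0.0, 0.001, -1.0]]
force: [1.0, 0.8, -0.1]
opening: 1.003
time_s: 40.55
position: [0.5526, -0.3776, 0.238]
tcp_rot: [[0.498, 0.867, 0.0], [0.867, -0.498, 0.0], [0.0, 0.0, -1.0]]
force: [-0.5, -0.5, 0.3]
opening: 1.0
t 40.55 p [ 552.6 -377.6  238. ] yaw 60.11 q [ -43.9   33.9   75.4    0.    70.6 -104. ] F [-0.5 -0.5  0.3] op 1.0
t 40.6 p [ 552.5 -377.8  238.1] yaw 60.1 q [ -43.9   33.9   75.4    0.    70.6 -104. ] F [-0.4 -0.1  0.5] op 0.999
[224.  21.] 1695 (array([ 357.2, -373.2]), 62.0, 30.5, -67.3) 0.0597 [231. 167.  54.]
[411.  41.] 2625 (array([ 467.8, -221.9]), 87.2, 30.5, -9.2) 0.0599 [217.  55.  49.]
[96. 53.] 472 (array([ 319.6, -505.7]), 55.0, 9.4, -81.9) 0.058 [115. 112. 102.]
[609. 103.] 980 (array([631.8, -66.2]), 93.6, 29.0, -16.8) 0.0585 [122. 118. 115.]
[318. 107.] 2278 (array([ 478.7, -336.7]), 89.8, 29.7, -29.4) 0.0599 [237. 233. 230.]
[ 34. 100.] 482 (array([ 321.1, -598.2]), 102.6, 4.0, -88.2) 0.0595 [49. 47. 45.]
t 40.6 p [ 552.5 -377.8  238.1] yaw 60.1 q [ -43.9   33.9   75.4    0.    70.6 -104. ] F [-0.4 -0.1  0.5] op 0.999
```

View pics/m1.png

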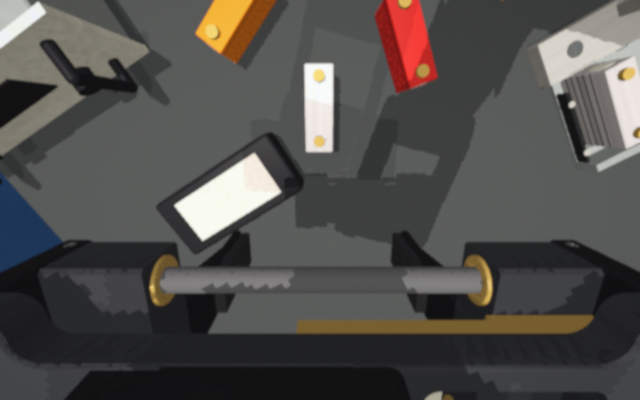

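```bash
python3 - <<'E'
from h import *
go(.4787,-.3367,.044,60.6)
E
```

```text
shift -0.0012 -0.0845 0.1941  turn 0.01 -0.01 -0.50
```

```bash
python3 -m jog '-0.0012 -0.04 0.01 0 0 -0.5 0.62; -0.0012 -0.0845 0.03 0 0 -0.5 0.62; -0.0012 -0.0845 0.06 0 0 -0.5 0.62; -0.0012 -0.0845 0.09 0 0 -0.5 0.62; -0.0012 -0.0845 0.09 0 0 -0.5 0.62; -0.0012 -0.0845 0.09 0 0 -0.5 0.62'; python3 - <<'E'
from h import *
stt();go(.4787,-.3367,.044,60.6)
E
```

```text
time_s: 41.35
position: [0.479, -0.3381, 0.1488]
tcp_rot: [[0.492, 0.871, 0.001], [0.871, -0.492, -0.001], [-0.0, 0.002, -1.0]]
force: [0.4, -0.2, 0.3]
opening: 0.621
t 41.35 p [ 479.  -338.1  148.8] yaw 60.53 q [ -46.1   34.1   92.7    0.    53.1 -106.7] F [ 0.4 -0.2  0.3] op 0.621
shift 0.0011 -0.0011 0.1048  turn 0.10 0.03 -0.07
```

```bash
python3 -m jog '0.0011 -0.0011 0.05 0 0 0 0.62; 0.0011 -0.0011 0.09 0 0 0 0.62; 0.0011 -0.0011 0.103 0 0 0 0.5; 0.0011 -0.0011 0.103 0 0 0 0.2; 0.0011 -0.0011 0.103 0 0 0 0; 0.0011 -0.0011 0.103 0 0 0 0; 0.0011 -0.0011 0.103 0 0 0 0; 0.0011 -0.0011 0.103 0 0 0 0';python3 -m jog '0 0 -0.03 0 0 0 0; 0 0 -0.070 0 0 0 0; 0 0 -0.085 0 0 0 0; 0 0 -0.085 0 0 0 0';  python3 - <<'E'
from h import *
stt();go(.645,.008,.13,90)
E
```

```text
time_s: 42.35
position: [0.4788, -0.3374, 0.0466]
tcp_rot: [[0.493, 0.87, 0.003], [0.87, -0.493, -0.003], [-0.001, 0.004, -1.0]]
force: [-0.5, -1.1, 6.5]
opening: 0.341
time_s: 42.85
position: [0.4779, -0.3364, 0.1304]
tcp_rot: [[0.492, 0.87, 0.001], [0.87, -0.492, -0.001], [-0.0, 0.002, -1.0]]
force: [-0.1, -0.0, -3.4]
opening: 0.342
t 42.85 p [ 477.9 -336.4  130.4] yaw 60.5 q [ -46.1   35.5   93.6    0.    50.7 -106.6] F [-0.1 -0.  -3.4] op 0.342
shift 0.3821 -0.0242 0.0002  turn 0.08 0.05 -29.50
```

```bash
python3 -m jog '0.05 -0.003 0 0 0 -4 0; 0.10 -0.006 0 0 0 -8 0; 0.15 -0.009 0 0 0 -12 0; 0.2 -0.012 0 0 0 -16 0; 0.25 -0.015 0 0 0 -20 0; 0.3 -0.018 0 0 0 -25 0; 0.35 -0.0215 0 0 0 -29.5 0; 0.3821 -0.0242 0 0 0 -29.5 0'; python3 -m jog '0 0 0 0 0 0 0;0 0 0 0 0 0 0;0 0 0 0 0 0 0'; python3 al.py n1 .008
```

```text
time_s: 43.85
position: [0.6441, 0.0108, 0.1272]
tcp_rot: [[-0.002, 1.0, -0.004], [1.0, 0.002, 0.001], [0.001, -0.004, -1.0]]
force: [-0.5, 0.4, -3.4]
opening: 0.344
time_s: 44.22
position: [0.6439, 0.007, 0.1289]
tcp_rot: [[0.002, 1.0, -0.002], [1.0, -0.002, 0.0], [0.0, -0.002, -1.0]]
force: [0.9, 0.1, -3.6]
opening: 0.341
t 44.23 p [643.9   7.  128.9] yaw 89.91 q [ -9.3  39.4  84.5  -0.   56.2 -99.2] F [ 0.9  0.1 -3.6] op 0.341
t 44.27 p [644.2   7.  129.3] yaw 89.9 q [ -9.3  39.4  84.4  -0.   56.2 -99.2] F [ 0.2 -0.1 -2.2] op 0.346
mod (array([614.4,   7.5]), 31.2, 30.1, -0.1) 0.142555372821228
guide [281. 195.] (array([640.9, -25. ]), 90.9, 27.4, -1.2) 1487
guide [373. 192.] (array([637.6,  54.9]), 85.0, 0.8, 0.1) 152
guide [433. 199.] (array([637.8, 108.4]), 84.9, 16.6, 0.1) 1384
guide [360. 195.] (array([646.4,  41.4]), 80.6, 25.4, 4.7) 1357
sole+ (array([0.0328252, 0.5757548]), 67, np.float64(0.01203592982054921))
rib (array([528.5,  10.9]), 80.0, 14.4, -89.6)
```

View pics/n1.png

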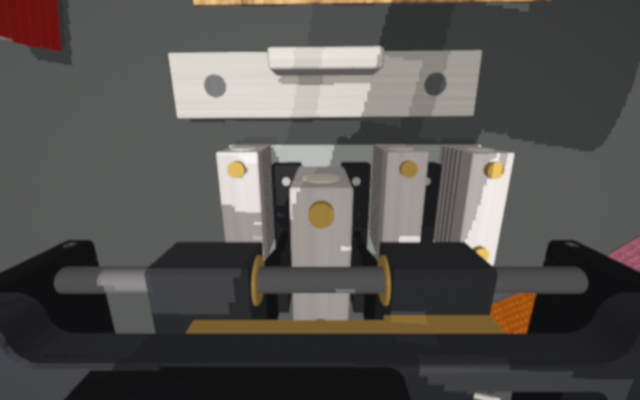

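The straightedge has been knocked aside: the rib is now at (528,11) mm instead of (552,38). I'll set this module down in its channel, held back, then reseat the straightedge and push the module forward.

```bash
python3 -m jog '0.0006 0 0.02 0 0 0 0; 0.0006 0 0.045 0 0 0 0; 0.0006 0 0.065 0 0 0 0; 0.0006 0 0.0735 0 0 0 0; 0.0006 0 0.0735 0 0 0 0; 0.0006 0 0.0735 0 0 0 0'; python3 -m jog '0 0 0.002 0 0 0 0; 0 0 0.003 0 0 0 0; 0 0 0.003 0 0 0 0';python3 -m jog '0 0 0.001 0 0 0 0; 0 0 0.001 0 0 0 0'
```

```text
time_s: 45.02
position: [0.6456, 0.0086, 0.0571]
tcp_rot: [[0.0, 1.0, 0.002], [1.0, -0.0, -0.0], [-0.0, 0.002, -1.0]]
force: [-0.4, -0.7, -3.1]
opening: 0.341
time_s: 45.4
position: [0.6448, 0.0089, 0.0535]
tcp_rot: [[0.0, 1.0, 0.0], [1.0, -0.0, -0.0], [-0.0, 0.0, -1.0]]
force: [0.0, -0.6, -3.0]
opening: 0.343
time_s: 45.65
position: [0.6449, 0.0088, 0.0527]
tcp_rot: [[0.0, 1.0, 0.0], [1.0, -0.0, -0.0], [-0.0, 0.0, -1.0]]
force: [-0.6, -0.1, -0.3]
opening: 0.344
```

```bash
python3 -m jog '0 0 0 0 0 0 0.45; 0 0 0 0 0 0 0.45; 0 0 -0.04 0 0 0 0.45; 0 0 -0.10 0 0 0 0.45; 0 0 -0.15 0 0 0 1; 0 0 -0.19 0 0 0 1'; python3 - <<'E'
from h import *
stt();go(.56,-.08,.24,0)
E
```

```text
time_s: 46.4
position: [0.6455, 0.0087, 0.2451]
tcp_rot: [[0.0, 1.0, 0.003], [1.0, -0.0, -0.0], [-0.0, 0.003, -1.0]]
force: [-0.3, 0.3, -0.3]
opening: 0.595
t 46.4 p [645.5   8.7 245.1] yaw 89.99 q [ -9.1  31.6  78.9   0.   69.4 -99.1] F [-0.3  0.3 -0.3] op 0.595
shift -0.0887 -0.0855 0.0049  turn 0.16 -0.12 89.99
```

```bash
python3 -m jog '-0.01 -0.01 0 0 0 10 1; -0.02 -0.02 0 0 0 20 1; -0.03 -0.03 0 0 0 30 1; -0.04 -0.04 0 0 0 40 1; -0.05 -0.05 0 0 0 50 1; -0.06 -0.06 0 0 0 60 1; -0.07 -0.07 0 0 0 70 1; -0.08 -0.08 0 0 0 80 1'; python3 - <<'E'
from h import *
stt();go(.56,-.08,.24,0)
E
```

```text
time_s: 47.4
position: [0.5646, -0.0716, 0.2426]
tcp_rot: [[0.986, 0.168, 0.001], [0.168, -0.986, -0.0], [0.001, 0.0, -1.0]]
force: [-0.4, -0.5, -0.8]
opening: 1.002
t 47.4 p [564.6 -71.6 242.6] yaw 9.67 q [-18.5  25.8  90.2  -0.   63.9 -28.1] F [-0.4 -0.5 -0.8] op 1.002
shift -0.0059 0.0076 0.0026  turn 0.02 -0.03 9.67
```

```bash
python3 -m jog '-0.006 0.0076 0.0026 0 0 9.7 1; -0.006 0.0076 0.0026 0 0 9.7 1; -0.006 0.0076 0.0026 0 0 9.7 1; -0.006 0.0076 0.0026 0 0 9.7 1'; cat > se.py <<'E'
from h import *
import sys
stt();p,d,P=grab('wrist',sys.argv[1]);np.save(sys.argv[1]+'.npy',P);stt()
m=(P[...,2]>.05)&(P[...,2]<.0625)&(P[...,0]<.585)&(P[...,0]>.4)&(P[...,1]>-.09)&(P[...,1]<.13)
n,l,s,c=cv2.connectedComponentsWithStats(m.astype(np.uint8));i=1+s[1:,4].argmax();print('rib',c[i],rect(P[l==i][:,:2]),P[l==i][:,1].min(),P[l==i][:,1].max())
m=(P[...,2]>.0165)&(P[...,2]<.024)&(P[...,0]<.60)&(P[...,0]>.4)&(P[...,1]>-.16)
n,l,s,c=cv2.connectedComponentsWithStats(m.astype(np.uint8));i=1+s[1:,4].argmax();Q=P[l==i];print('sole',rect(Q[:,:2]),Q[:,1].min(),Q[:,1].max())
S=np.full_like(P,np.nan);S[l==i]=Q
print('sole+',edge(S,max(Q[:,1].min()+.01,-.12),min(Q[:,1].max()-.01,.14),.4,.61,.015,.026,1,.004))
print('front plate',edge(P,-.06,.13,.575,.61,.0035,.009,-1,.003))
E
python3 se.py o1
```

```text
time_s: 47.9
position: [0.5605, -0.0794, 0.2398]
tcp_rot: [[1.0, 0.007, 0.0], [0.007, -1.0, -0.0], [0.0, 0.0, -1.0]]
force: [-0.1, 0.1, 0.9]
opening: 1.003
t 47.9 p [560.5 -79.4 239.8] yaw 0.4 q [-19.4  25.8  90.8   0.   63.4 -19.8] F [-0.1  0.1  0.9] op 1.003
t 47.95 p [560.5 -79.4 239.8] yaw 0.38 q [-19.4  25.8  90.8   0.   63.4 -19.8] F [-0.1  0.1 -0.3] op 0.998
rib [290.58736426 101.89042448] (array([528.8,  11.3]), 79.1, 14.2, -89.6) -0.02831842370273735 0.050876906577754295
sole (array([542.7,   3.9]), 234.0, 50.1, -89.7) -0.11316471368615974 0.12085722523434393
sole+ (array([-0.00450167,  0.56731836]), 35, np.float64(0.00017049715024042162))
front plate (array([-0.00212072,  0.59283031]), 32, np.float64(0.00023192548759950207))
```

View pics/o1.png

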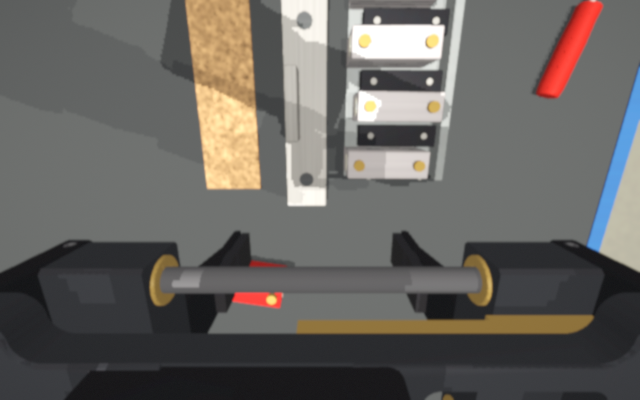

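```bash
python3 - <<'E'
from h import *
go(.5288,.0113,.045,0.2)
E
python3 -m jog '-0.0312 -0.05 0 0 0 0 1; -0.0312 -0.0909 0.03 0 0 0 1; -0.0312 -0.0909 0.09 0 0 0 1; -0.0312 -0.0909 0.15 0 0 0 0.8; -0.0312 -0.0909 0.180 0 0 0 0.7; -0.0312 -0.0909 0.180 0 0 0 0.6'; python3 - <<'E'
from h import *
stt();go(.5288,.0113,.045,0.2)
E
```

```text
shift -0.0311 -0.0909 0.1948  turn 0.00 -0.02 0.18
time_s: 48.7
position: [0.5271, 0.0116, 0.0576]
tcp_rot: [[1.0, 0.006, -0.005], [0.006, -1.0, 0.001], [-0.005, -0.001, -1.0]]
force: [-0.2, 0.1, -0.1]
opening: 0.745
t 48.7 p [527.1  11.6  57.6] yaw 0.36 q [-10.9  39.7 103.8   0.   36.8 -11.3] F [-0.2  0.1 -0.1] op 0.745
shift 0.0018 0.0003 0.0126  turn -0.06 0.30 0.16
```

```bash
python3 -m jog '0.0014 0.0003 0.012 0 0 0.15 0.5; 0.0014 0.0003 0.012 0 0 0.15 0.3; 0.0014 0.0003 0.012 0 0 0.15 0; 0.0014 0.0003 0.012 0 0 0.15 0; 0.0014 0.0003 0.012 0 0 0.15 0; 0.0014 0.0003 0.012 0 0 0.15 0; 0.0014 0.0003 0.012 0 0 0.15 0; 0.0014 0.0003 0.012 0 0 0.15 0'; python3 -m jog '0 0 0 0 0 0 0; 0 0 0 0 0 0 0;0 0 0 0 0 0 0'; python3 - <<'E'
from h import *
stt();go(.546,.0389,.065,0.0)
E
```

```text
time_s: 49.7
position: [0.5277, 0.0108, 0.048]
tcp_rot: [[1.0, 0.003, -0.004], [0.003, -1.0, 0.0], [-0.004, -0.0, -1.0]]
force: [-3.7, -2.0, 6.1]
opening: 0.158
time_s: 50.08
position: [0.5277, 0.0108, 0.048]
tcp_rot: [[1.0, 0.003, -0.005], [0.003, -1.0, 0.0], [-0.005, -0.0, -1.0]]
force: [-4.2, -1.9, 5.5]
opening: 0.157
t 50.08 p [527.7  10.8  48. ] yaw 0.19 q [-1.090e+01  4.070e+01  1.039e+02 -1.000e-01  3.560e+01 -1.110e+01] F [-4.2 -1.9  5.5] op 0.157
shift 0.0183 -0.0280 -0.0171  turn -0.01 0.26 0.19
```

```bash
python3 -m jog '0 0 -0.006 0 0.26 0.19 0; 0.008 -0.014 -0.006 0 0.26 0.19 0; 0.016 -0.0278 -0.006 0 0.26 0.19 0; 0.016 -0.0278 -0.006 0 0.26 0.19 0; 0.016 -0.0278 -0.003 0 0.26 0.19 0;0.016 -0.0278 -0.003 0 0.26 0.19 0;0.016 -0.0278 -0.003 0 0.26 0.19 0'; python3 - <<'E'
from h import *
stt();P=grab('wrist','p1')[2]
m=(P[...,2]>.0165)&(P[...,2]<.027)&(P[...,0]<.60)&(P[...,0]>.4)&(P[...,1]>.08)
n,l,s,c=cv2.connectedComponentsWithStats(m.astype(np.uint8));i=1+s[1:,4].argmax();Q=P[l==i];print('sole',rect(Q[:,:2]),Q[:,1].max(),np.median(Q[:,2]))
stt()
E
```

```text
time_s: 50.95
position: [0.5456, 0.0383, 0.0505]
tcp_rot: [[1.0, -0.001, 0.004], [-0.001, -1.0, 0.0], [0.004, -0.0, -1.0]]
force: [1.1, 0.2, -7.2]
opening: 0.159
t 50.95 p [545.6  38.3  50.5] yaw -0.07 q [-7.700e+00  4.110e+01  1.014e+02  1.000e-01  3.730e+01 -7.700e+00] F [ 1.1  0.2 -7.2] op 0.159
sole (array([561.1, 121.9]), 83.7, 50.2, 90.0) 0.16374665916896955 0.02262187233717207
t 51.0 p [545.8  38.3  50.7] yaw -0.07 q [-7.700e+00  4.110e+01  1.014e+02  1.000e-01  3.730e+01 -7.700e+00] F [ 0.9 -0.6 -8.4] op 0.163
```

```bash
python3 -m jog '0 0 0.002 0 0 0 0; 0 0 0.0024 0 0 0 0; 0.003 0 0.0024 0 0 0 0; 0.005 0 0.0024 0 0 0 0; 0.005 0 0.0024 0 0 0 0'; python3 -m jog '0.001 0 0 0 0 0 0; 0.001 0 0 0 0 0 0'; python3 -m jog '0.001 0 0 0 0 0 0; 0.001 0 0 0 0 0 0'; python3 -m jog '0.001 0 0 0 0 0 0; 0.001 0 0 0 0 0 0'
```

```text
time_s: 51.62
position: [0.5511, 0.0385, 0.0484]
tcp_rot: [[1.0, -0.001, 0.005], [-0.001, -1.0, -0.0], [0.005, 0.0, -1.0]]
force: [-0.5, -0.2, -8.0]
opening: 0.153
time_s: 51.88
position: [0.5512, 0.0386, 0.0482]
tcp_rot: [[1.0, -0.001, 0.003], [-0.001, -1.0, 0.0], [0.003, -0.0, -1.0]]
force: [-0.5, 0.1, -6.6]
opening: 0.16
time_s: 52.12
position: [0.5515, 0.0388, 0.0481]
tcp_rot: [[1.0, -0.001, 0.001], [-0.001, -1.0, 0.0], [0.001, -0.0, -1.0]]
force: [-4.7, -0.4, -6.2]
opening: 0.159
time_s: 52.38
position: [0.5522, 0.0388, 0.0481]
tcp_rot: [[1.0, -0.001, 0.001], [-0.001, -1.0, 0.0], [0.001, -0.0, -1.0]]
force: [-6.1, -0.3, -4.4]
opening: 0.159
```

```bash
python3 -m jog '0.001 0 0 0 0 0 0; 0.001 0 0 0 0 0 0'; python3 -m jog '0.0015 0 0 0 0 0 0; 0.0015 0 0 0 0 0 0';python3 -m jog '0.0015 0 0 0 0 0 0; 0.0015 0 0 0 0 0 0'
```

```text
time_s: 52.62
position: [0.5523, 0.0388, 0.0481]
tcp_rot: [[1.0, -0.0, -0.001], [-0.0, -1.0, 0.0], [-0.001, -0.0, -1.0]]
force: [-7.6, -0.0, -3.8]
opening: 0.155
time_s: 52.88
position: [0.5524, 0.0388, 0.0481]
tcp_rot: [[1.0, -0.0, -0.004], [-0.0, -1.0, 0.0], [-0.004, -0.0, -1.0]]
force: [-9.0, -0.9, -1.6]
opening: 0.156
time_s: 53.12
position: [0.5525, 0.0388, 0.0482]
tcp_rot: [[1.0, 0.0, -0.007], [0.0, -1.0, 0.001], [-0.007, -0.001, -1.0]]
force: [-11.8, -2.1, 1.8]
opening: 0.161
```

```bash
python3 -m jog '-0.001 0 0 0 0 0 0; -0.002 0 0 0 0 0 0; -0.002 0 0 0 0 0 0.3; -0.002 0 0 0 0 0 0.5; -0.002 0 -0.003 0 0 0 0.5'; python3 -m jog '0 0 -0.05 0 0 0 0.6; 0 0 -0.11 0 0 0 1; 0.01 0.05 -0.17 0 0 0 1; 0.02 0.09 -0.19 0 0 0 1; 0.02 0.1 -0.19 0 0 0 1; 0.02 0.1 -0.19 0 0 0 1;0.02 0.1 -0.19 0 0 0 1'; python3 se.py q1; python3 fl.py
```

```text
time_s: 53.75
position: [0.5591, 0.0381, 0.0526]
tcp_rot: [[1.0, -0.001, 0.012], [-0.001, -1.0, -0.001], [0.012, 0.001, -1.0]]
force: [0.4, 0.1, 0.1]
opening: 0.414
time_s: 54.62
position: [0.574, -0.0602, 0.2403]
tcp_rot: [[1.0, -0.0, 0.002], [-0.0, -1.0, 0.001], [0.002, -0.001, -1.0]]
force: [0.5, 0.2, 0.0]
opening: 0.994
t 54.62 p [574.  -60.2 240.3] yaw -0.0 q [-17.1  26.6  89.3   0.1  64.1 -17.2] F [0.5 0.2 0. ] op 0.994
t 54.67 p [574.  -60.  240.2] yaw 0.03 q [-17.1  26.6  89.3   0.1  64.1 -17.2] F [ 0.5  0.1 -0.4] op 0.998
rib [299.8962818  93.5      ] (array([553.1,  39.2]), 78.1, 13.9, 89.3) 0.00017993372222172357 0.07821472875240118
sole (array([571.1,  27.7]), 226.1, 57.6, -90.0) -0.08535998773412745 0.1407156399453661
sole+ (array([0.00337245, 0.59199923]), 37, np.float64(0.0002578273388739205))
front plate (array([0.00386009, 0.59355759]), 25, np.float64(0.00014404892413926257))
sole+ (array([0.00170448, 0.59187576]), 53, np.float64(0.0002652746102710938))
rail+ (array([0.00079124, 0.71161247]), 28, np.float64(0.00015328347814723458)) rail- (array([9.61501186e-05, 7.02208753e-01]), 35, np.float64(0.00014334311799779514))
mod front at 0.132 0.5917848720098562 3
mod front at 0.07 0.5925286090388042 10
mod front at 0.008 0.6002614818978662 12
mod front at -0.054 0.5926147392022035 8
```

```bash
python3 - <<'E'
import cv2
p=cv2.imread('pics/q1.png')[0:215,230:490];cv2.imwrite('pics/q1z.png',cv2.resize(p,None,fx=2.7,fy=2.7,interpolation=cv2.INTER_NEAREST))
E
```

```text
(no output)
```

View pics/q1z.png

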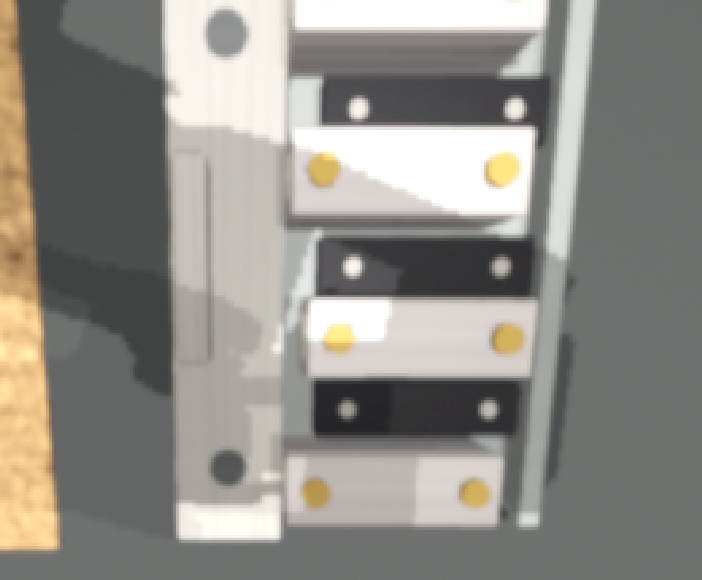

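```bash
python3 -m jog '0.01 -0.01 0 0 0 -10 0.5; 0.02 -0.02 0 0 0 -20 0.5; 0.03 -0.03 0 0 0 -30 0.5; 0.04 -0.04 0 0 0 -40 0.5; 0.05 -0.05 0 0 0 -50 0.5; 0.06 -0.06 0 0 0 -60 0.5; 0.07 -0.068 0 0 0 -70 0.5; 0.071 -0.0688 0 0 0 -80 0.5'; python3 -m jog '0 0 0 0 0 -9 0.5;0 0 0 0 0 -9 0.5; 0 0 0 0 0 -9 0.5; 0 0 0 0 0 -9 0.5'; python3 - <<'E'
from h import *
stt();go(.645,.0085,.0535,90)
E
```

```text
time_s: 55.72
position: [0.6461, 0.0092, 0.2407]
tcp_rot: [[0.166, 0.986, 0.003], [0.986, -0.166, 0.001], [0.001, 0.003, -1.0]]
force: [-0.9, -0.0, 0.1]
opening: 0.503
time_s: 56.22
position: [0.6459, 0.0075, 0.2416]
tcp_rot: [[0.019, 1.0, 0.004], [1.0, -0.019, 0.0], [0.0, 0.004, -1.0]]
force: [0.3, -0.6, -0.1]
opening: 0.499
t 56.23 p [645.9   7.5 241.6] yaw 88.9 q [ -9.2  31.8  79.1   0.   68.9 -98.2] F [ 0.3 -0.6 -0.1] op 0.499
shift 0.0009 -0.0017 0.1881  turn 0.24 -0.01 -1.10
```

```bash
python3 -m jog '0.001 -0.0012 0.05 0 0 -1.1 0.5; 0.001 -0.0012 0.11 0 0 -1.1 0.5; 0.001 -0.0012 0.16 0 0 -1.1 0.5; 0.001 -0.0012 0.18 0 0 -1.1 0.5; 0.001 -0.0012 0.1865 0 0 -1.1 0.5; 0.001 -0.0012 0.1865 0 0 -1.1 0.2; 0.001 -0.0012 0.1865 0 0 -1.1 0; 0.001 -0.0012 0.1865 0 0 -1.1 0'; python3 -m jog '0 0 0 0 0 0 0;0 0 0 0 0 0 0'; python3 g.py .0085 .045 .055 r1
```

```text
time_s: 57.22
position: [0.6472, 0.0083, 0.0573]
tcp_rot: [[-0.001, 1.0, 0.009], [1.0, 0.001, -0.0], [-0.0, 0.009, -1.0]]
force: [0.3, 0.2, 3.9]
opening: 0.344
time_s: 57.48
position: [0.6471, 0.0083, 0.0573]
tcp_rot: [[-0.001, 1.0, 0.008], [1.0, 0.001, -0.0], [-0.0, 0.008, -1.0]]
force: [0.1, 1.4, 6.9]
opening: 0.34
t 57.48 p [647.1   8.3  57.3] yaw 90.06 q [ -9.2  45.2  86.3   0.1  48.1 -99.3] F [0.1 1.4 6.9] op 0.34
t 57.52 p [647.2   8.3  57.3] yaw 90.05 q [ -9.2  45.2  86.3   0.1  48.1 -99.3] F [-0.4  1.3  6.8] op 0.34
modfront (array([0.00747888, 0.59971702]), 12, np.float64(3.664052000541488e-05)) at y 0.5997805867073612
sole+ (array([1.18924242, 0.53439335]), 4, np.float64(0.003237729338321487)) at y 0.5445019068422763
```

```bash
python3 -m jog '0 0 -0.0008 0 0 0 0; 0 -0.003 -0.0008 0 0 0 0; 0 -0.005 -0.0008 0 0 0 0; 0 -0.005 -0.0008 0 0 0 0'; python3 g.py .0083 -.036 -.012 r2
```

```text
time_s: 58.02
position: [0.6428, 0.0078, 0.0573]
tcp_rot: [[-0.001, 1.0, 0.01], [1.0, 0.001, -0.001], [-0.001, 0.01, -1.0]]
force: [4.1, 1.1, 6.3]
opening: 0.342
t 58.02 p [642.8   7.8  57.3] yaw 90.06 q [ -9.3  44.9  87.    0.   47.5 -99.4] F [4.1 1.1 6.3] op 0.342
t 58.08 p [642.8   7.8  57.3] yaw 90.06 q [ -9.3  44.9  87.    0.   47.5 -99.4] F [4.1 0.6 5.4] op 0.339
modfront (array([-0.00118121,  0.59549989]), 12, np.float64(4.7675653728339006e-05)) at y 0.5954900823237165
sole+ (array([-0.00228704,  0.59147695]), 8, np.float64(2.4838127428467475e-05)) at y 0.5914579683979314
```

```bash
python3 -m jog '0 0 -0.001 0 0 0 0; 0 -0.002 -0.001 0 0 0 0; 0 -0.003 -0.001 0 0 0 0; 0 -0.003 -0.001 0 0 0 0'; python3 -m jog '0 -0.0003 0 0 0 0 0; 0 -0.0003 0 0 0 0 0'; python3 g.py .0083 -.036 -.012 r3
```

```text
time_s: 58.58
position: [0.6393, 0.008, 0.0574]
tcp_rot: [[-0.001, 1.0, 0.008], [1.0, 0.001, -0.001], [-0.001, 0.008, -1.0]]
force: [5.6, -0.7, 2.1]
opening: 0.344
time_s: 58.82
position: [0.6392, 0.008, 0.0574]
tcp_rot: [[-0.001, 1.0, 0.009], [1.0, 0.001, -0.001], [-0.001, 0.009, -1.0]]
force: [6.3, 0.0, 2.1]
opening: 0.343
t 58.83 p [639.2   8.   57.4] yaw 90.05 q [ -9.3  44.7  87.5   0.1  47.2 -99.4] F [6.3 0.  2.1] op 0.343
t 58.88 p [639.2   8.   57.4] yaw 90.05 q [ -9.3  44.7  87.5   0.1  47.2 -99.4] F [ 6.  -0.2  2.4] op 0.341
modfront (array([0.00199001, 0.59194152]), 12, np.float64(4.5300002604854995e-05)) at y 0.591958036386896
sole+ (array([-0.00336137,  0.59168936]), 8, np.float64(3.875705400547293e-05)) at y 0.5916614602898195
```

```bash
python3 -m jog '0 -0.0003 -0.0003 0 0 0 0; 0 -0.0003 -0.0003 0 0 0 0'; python3 g.py .0083 -.036 -.012 r4
```

```text
time_s: 59.12
position: [0.6387, 0.0079, 0.0574]
tcp_rot: [[-0.001, 1.0, 0.008], [1.0, 0.001, -0.001], [-0.001, 0.008, -1.0]]
force: [5.6, -0.0, 0.8]
opening: 0.338
t 59.12 p [638.7   7.9  57.4] yaw 90.04 q [ -9.3  44.7  87.6   0.1  47.2 -99.4] F [ 5.6 -0.   0.8] op 0.338
t 59.17 p [638.7   7.9  57.4] yaw 90.04 q [ -9.3  44.7  87.6   0.1  47.2 -99.4] F [ 5.7 -0.4  0.5] op 0.34
modfront (array([0.00211582, 0.5913106 ]), 12, np.float64(6.873136058868493e-05)) at y 0.5913281601331706
sole+ (array([-0.00111977,  0.59107756]), 8, np.float64(6.565052857193199e-05)) at y 0.5910682683469594
```

```bash
python3 -m jog '0 0.0005 0 0 0 0 0; 0 0.0005 0 0 0 0 0.4; 0 0.0005 0 0 0 0 0.5; 0 0.0005 0 0 0 0 0.5; 0 0.0005 0 0 0 0 0.5'; python3 -m jog '0 0 -0.05 0 0 0 0.5; 0 0 -0.10 0 0 0 1; 0 0.02 -0.15 0 0 0 1; 0 0.05 -0.185 0 0 0 1; 0 0.05 -0.185 0 0 0 1; 0 0.05 -0.185 0 0 0 1'; python3 mod.py s1; python3 fl.py; python3 - <<'E'
from h import *
stt();go(.5525,.0388,.245,0)
E
```

```text
time_s: 59.8
position: [0.6368, 0.0084, 0.0569]
tcp_rot: [[-0.001, 1.0, 0.003], [1.0, 0.001, 0.0], [0.0, 0.003, -1.0]]
force: [-0.1, 0.5, -0.2]
opening: 0.496
time_s: 60.55
position: [0.6849, 0.0086, 0.241]
tcp_rot: [[-0.001, 1.0, 0.0], [1.0, 0.001, 0.001], [0.001, 0.0, -1.0]]
force: [0.5, -0.7, -0.7]
opening: 0.959
t 60.55 p [684.9   8.6 241. ] yaw 90.06 q [ -8.6  35.   72.7   0.   72.2 -98.7] F [ 0.5 -0.7 -0.7] op 0.959
t 60.6 p [684.4   8.6 240.3] yaw 90.05 q [ -8.6  35.1  72.8   0.   72.2 -98.7] F [ 0.   0.7 -0.1] op 0.975
[84.  8.] 503 (array([ 503.6, -227. ]), 32.0, 16.1, 81.9) 0.0595 [204.  55.  46.]
[349.  60.] 1133 (array([552.6,  38.9]), 79.8, 14.6, 89.7) 0.0557 [209. 205. 197.]
[417. 141.] 302 (array([637.2, 116.8]), 89.1, 2.7, -0.1) 0.0586 [120. 115. 112.]
[606. 190.] 2022 (array([692.3, 346.4]), 90.6, 32.3, -51.6) 0.0598 [231. 166. 187.]
[513. 233.] 558 (array([743.8, 240.7]), 63.8, 24.4, -87.3) 0.0596 [225. 149.  38.]
sole+ (array([0.00107889, 0.59020666]), 57, np.float64(0.0009328733825153441))
rail+ (array([-0.00238517,  0.71124737]), 45, np.float64(0.00010508486539427913)) rail- (array([-0.00081802,  0.70207323]), 42, np.float64(8.351506887785335e-05))
mod front at 0.132 0.5927206695058689 12
mod front at 0.07 0.5926162578497625 9
mod front at 0.008 0.5916967903207714 10
mod front at -0.054 0.5928148927177294 10
t 60.65 p [684.4   8.6 240.1] yaw 90.06 q [ -8.6  35.1  72.8   0.   72.2 -98.7] F [-0.6 -0.1 -0.4] op 0.984
shift 0.0303 -0.1319 -0.0047  turn -0.09 0.02 90.06
```

View pics/s1.png

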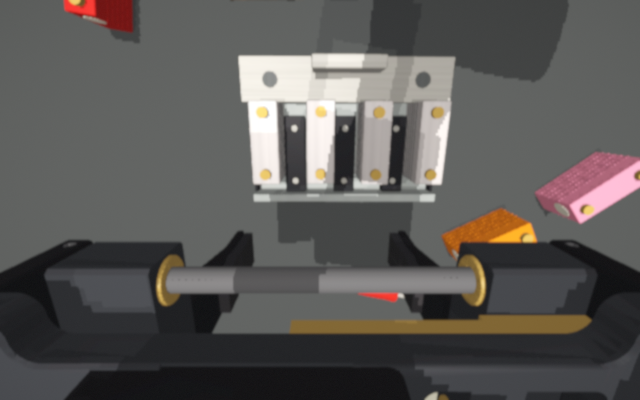

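```bash
python3 -m jog '0.003 -0.015 0 0 0 10 1; 0.006 -0.03 0 0 0 20 1; 0.01 -0.045 0 0 0 30 1; 0.014 -0.06 0 0 0 40 1; 0.018 -0.075 0 0 0 50 1; 0.022 -0.09 0 0 0 60 1; 0.026 -0.115 0 0 0 70 1; 0.0303 -0.1319 0 0 0 80 1'; python3 -m jog '0 0 0 0 0 10 0.8; 0 0 0 0 0 10 0.7; 0 0 0 0 0 10 0.6'; python3 - <<'E'
from h import *
stt();go(.5526,.0388,.048,0)
E
```

```text
time_s: 61.65
position: [0.5518, 0.0389, 0.2402]
tcp_rot: [[0.986, 0.169, -0.0], [0.169, -0.986, 0.001], [-0.0, -0.001, -1.0]]
force: [-0.0, 0.1, 0.9]
opening: 1.003
time_s: 62.02
position: [0.5542, 0.0385, 0.2412]
tcp_rot: [[1.0, 0.003, 0.003], [0.003, -1.0, 0.0], [0.003, -0.0, -1.0]]
force: [-0.1, 0.2, 0.0]
opening: 0.744
t 62.02 p [554.2  38.5 241.2] yaw 0.19 q [-7.6 24.8 92.3  0.  62.7 -7.8] F [-0.1  0.2  0. ] op 0.744
shift -0.0022 -0.0003 0.1932  turn -0.01 -0.16 0.19
```

```bash
python3 -m jog '-0.002 0 0.05 0 0 0 0.6; -0.002 0 0.11 0 0 0 0.6; -0.002 0 0.16 0 0 0 0.5; -0.002 0 0.19 0 0 0 0.5; -0.002 0 0.192 0 0 0 0.5;-0.002 0 0.192 0 0 0 0.5'; python3 - <<'E'
from h import *
stt();go(.5526,.0388,.048,0)
E
```

```text
time_s: 62.78
position: [0.5543, 0.0384, 0.0505]
tcp_rot: [[1.0, 0.002, 0.006], [0.002, -1.0, -0.0], [0.006, 0.0, -1.0]]
force: [0.0, -1.0, 0.8]
opening: 0.497
t 62.77 p [554.3  38.4  50.5] yaw 0.1 q [-7.600e+00  4.150e+01  1.002e+02  1.000e-01  3.800e+01 -7.700e+00] F [ 0.  -1.   0.8] op 0.497
shift -0.0018 -0.0004 0.0025  turn 0.01 -0.32 0.10
```

```bash
python3 -m jog '-0.0018 -0.0004 0.0015 0 -0.3 0.1 0; -0.0018 -0.0004 0.0015 0 -0.3 0.1 0; -0.0018 -0.0004 0.0015 0 -0.3 0.1 0; -0.0018 -0.0004 0.0015 0 -0.3 0.1 0;-0.0018 -0.0004 0.0015 0 -0.3 0.1 0; -0.0018 -0.0004 0.0015 0 -0.3 0.1 0'; python3 -m jog '0.001 0 0 0 0 0 0; 0.002 0 0 0 0 0 0';  python3 -m jog '0.001 0 0 0 0 0 0; 0.001 0 0 0 0 0 0';
```

```text
time_s: 63.52
position: [0.5517, 0.0389, 0.0489]
tcp_rot: [[1.0, -0.001, -0.001], [-0.001, -1.0, 0.0], [-0.001, -0.0, -1.0]]
force: [-1.4, 0.5, 5.5]
opening: 0.159
time_s: 63.78
position: [0.5518, 0.0389, 0.0489]
tcp_rot: [[1.0, -0.0, -0.005], [-0.0, -1.0, 0.0], [-0.005, -0.0, -1.0]]
force: [-6.3, -1.5, 9.4]
opening: 0.157
time_s: 64.03
position: [0.5518, 0.0389, 0.0489]
tcp_rot: [[1.0, -0.0, -0.007], [-0.0, -1.0, 0.0], [-0.007, -0.0, -1.0]]
force: [-6.8, -1.4, 10.8]
opening: 0.158
```

```bash
python3 -m jog '0 0 -0.0015 0 0 0 0; 0.001 0 -0.0015 0 0 0 0';  python3 -m jog '0.0015 0 -0.0005 0 0 0 0; 0.0015 0 -0.0005 0 0 0 0'; python3 -m jog '0.0015 0 -0.0005 0 0 0 0; 0.0015 0 -0.0005 0 0 0 0'; python3 -m jog '0.0015 0 -0.0005 0 0 0 0; 0.0015 0 -0.0005 0 0 0 0'
```

```text
time_s: 64.28
position: [0.5524, 0.039, 0.0492]
tcp_rot: [[1.0, -0.0, -0.009], [-0.0, -1.0, 0.0], [-0.009, -0.0, -1.0]]
force: [-7.7, -2.7, 3.8]
opening: 0.16
time_s: 64.53
position: [0.5526, 0.0391, 0.0493]
tcp_rot: [[1.0, 0.0, -0.012], [0.0, -1.0, 0.0], [-0.012, -0.0, -1.0]]
force: [-7.0, -2.3, 1.5]
opening: 0.159
time_s: 64.78
position: [0.5528, 0.0391, 0.0495]
tcp_rot: [[1.0, 0.0, -0.015], [0.0, -1.0, 0.001], [-0.015, -0.001, -1.0]]
force: [-9.5, -2.7, 2.3]
opening: 0.163
time_s: 65.03
position: [0.553, 0.0391, 0.0496]
tcp_rot: [[1.0, 0.001, -0.018], [0.001, -1.0, 0.001], [-0.018, -0.001, -1.0]]
force: [-10.9, -2.8, 0.7]
opening: 0.158
```

```bash
python3 -m jog '-0.002 0 0.0005 0 0 0 0; -0.004 0 0.0005 0 0 0 0; -0.004 0 0.0005 0 0 0 0'; python3 - <<'E'
from h import *
stt()
E
python3 -m jog '0 0 0 0 0 0 0.3; 0 0 0 0 0 0 0.5; 0 0 0 0 0 0 0.5; 0 0 -0.003 0 0 0 0.5'; python3 -m jog '0 0 -0.05 0 0 0 0.6; 0 0 -0.11 0 0 0 1; 0.01 0.05 -0.17 0 0 0 1; 0.02 0.09 -0.19 0 0 0 1; 0.02 0.1 -0.19 0 0 0 1; 0.02 0.1 -0.19 0 0 0 1;0.02 0.1 -0.19 0 0 0 1'; python3 se.py t1; python3 fl.py;python3 - <<'E'
import cv2
p=cv2.imread('pics/t1.png')[0:215,230:490];cv2.imwrite('pics/t1z.png',cv2.resize(p,None,fx=2.7,fy=2.7,interpolation=cv2.INTER_NEAREST))
E
```

```text
time_s: 65.4
position: [0.5527, 0.0391, 0.0494]
tcp_rot: [[1.0, -0.0, -0.009], [-0.0, -1.0, 0.0], [-0.009, -0.0, -1.0]]
force: [-6.2, -0.6, -5.1]
opening: 0.162
t 65.4 p [552.7  39.1  49.4] yaw -0.0 q [-7.5 41.7 99.8 -0.1 39.  -7.4] F [-6.2 -0.6 -5.1] op 0.162
time_s: 65.9
position: [0.5577, 0.0388, 0.0545]
tcp_rot: [[1.0, -0.001, 0.002], [-0.001, -1.0, -0.0], [0.002, 0.0, -1.0]]
force: [-0.5, -0.0, -0.6]
opening: 0.473
time_s: 66.78
position: [0.5751, -0.0597, 0.2425]
tcp_rot: [[1.0, 0.0, -0.004], [0.0, -1.0, 0.002], [-0.004, -0.002, -1.0]]
force: [0.6, 0.5, 0.2]
opening: 0.995
t 66.78 p [575.1 -59.7 242.5] yaw 0.0 q [-17.   26.6  88.7   0.   64.9 -17. ] F [0.6 0.5 0.2] op 0.995
t 66.83 p [575.2 -59.6 242.5] yaw 0.03 q [-17.   26.6  88.7   0.   64.9 -17. ] F [ 0.1  0.5 -0.1] op 0.997
rib [300.11712598  94.36712598] (array([553.3,  39.4]), 80.0, 14.1, -89.9) -0.0005911712330523289 0.07938889185951568
sole (array([571. ,  28.3]), 227.6, 57.5, -90.0) -0.08548749745239642 0.1420962838403193
sole+ (array([0.00370012, 0.59183493]), 39, np.float64(0.00028012647560991105))
front plate (array([0.00489482, 0.59326444]), 23, np.float64(0.00013918768013086415))
sole+ (array([0.0017914 , 0.59187396]), 43, np.float64(0.00021389632276614702))
rail+ (array([-1.38077227e-05,  7.11690817e-01]), 32, np.float64(0.00017293679938262528)) rail- (array([-6.04561120e-04,  7.02221803e-01]), 38, np.float64(0.0001126342118088751))
mod front at 0.132 0.5922815548872328 4
mod front at 0.07 0.592656809390195 8
mod front at 0.008 0.5926289662696346 10
mod front at -0.054 0.5925900682649672 10
```

View pics/t1z.png

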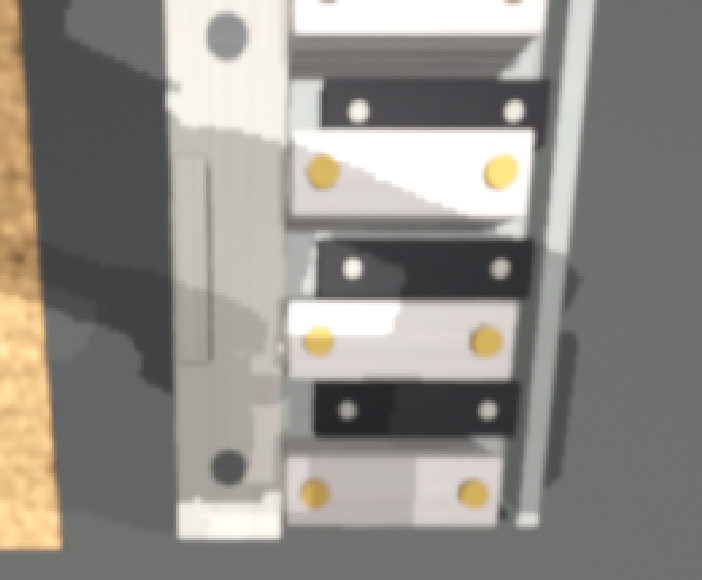

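```bash
python3 -m jog '-0.05 0.01 0 0 0 0 1; -0.10 0.02 0 0 0 0 1; -0.13 0.03 0 0 0 0 1; -0.13 0.03 0 0 0 0 1; -0.13 0.03 0 0 0 0 1; -0.13 0.03 0 0 0 0 1'; cat > mat.py <<'E'
from h import *
import sys
stt();p,d,P=grab('wrist',sys.argv[1]);stt()
# cork colour mask, intersect plane z=0.003
hsv=cv2.cvtColor(p,cv2.COLOR_RGB2HSV)
m=((hsv[...,0]>8)&(hsv[...,0]<30)&(hsv[...,1]>70)).astype(np.uint8);m[235:]=0
n,l,s,c=cv2.connectedComponentsWithStats(m);i=1+s[1:,4].argmax();M=l==i
f,cx,cy,T=cam('wrist',read_state())
v,u=np.where(M)
D=np.stack([(u-cx)/f,(v-cy)/f,np.ones_like(u)],1)@T[:3,:3].T;t=(0.003-T[2,3])/D[:,2];X=T[:3,3]+D*t[:,None]
print(s[i],'rect',rect(X[:,:2]),'y',X[:,1].min(),X[:,1].max())
Q=np.full(p.shape,np.nan);Q[M]=X
y0=max(X[:,1].min()+.01,-.2);y1=min(X[:,1].max()-.01,.25)
a=edge(Q,y0,y1,.35,.55,-1,1,-1,.003);b=edge(Q,y0,y1,.35,.55,-1,1,1,.003)
print('x-',a,'x+',b,'mid y',(y0+y1)/2,'cx at .047',(np.polyval(a[0],.047)+np.polyval(b[0],.047))/2)
E
python3 mat.py u1
```

```text
time_s: 67.62
position: [0.4477, -0.0908, 0.244]
tcp_rot: [[1.0, 0.0, 0.0], [0.0, -1.0, -0.0], [0.0, 0.0, -1.0]]
force: [0.4, 0.6, 0.4]
opening: 1.002
t 67.62 p [447.7 -90.8 244. ] yaw 0.02 q [-25.5  17.1 105.2  -0.   57.7 -25.5] F [0.4 0.6 0.4] op 1.002
t 67.67 p [447.5 -90.8 243.9] yaw 0.02 q [-25.5  17.1 105.2  -0.   57.7 -25.5] F [-1.2  0.5 -0.4] op 0.998
[  282     0    65   182 10756] rect (array([442.4,   9.7]), 213.8, 74.7, -89.4) y -0.0975454957781631 0.11621739728337012
x- (array([-0.01008098,  0.40587402]), 46, np.float64(0.00025641581912426946)) x+ (array([-0.01125121,  0.4791104 ]), 46, np.float64(0.0002570003205994315)) mid y 0.00933595075260351 cx at .047 0.44199090443178235
```

View pics/u1.png

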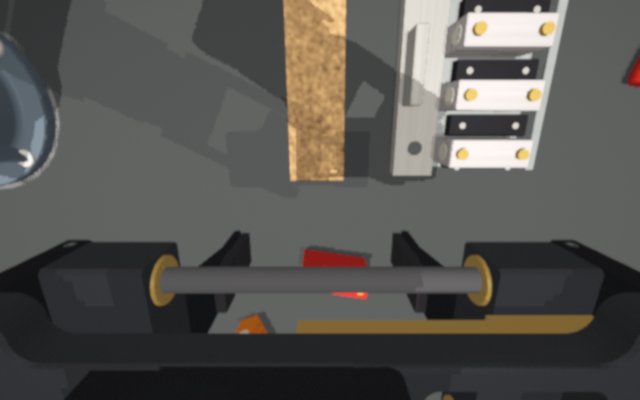

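```bash
python3 - <<'E'
from h import *
stt();go(.553,.0391,.0495,0)
E
python3 -m jog '0.05 -0.05 0 0 0 0 0.8; 0.09 -0.10 0.0 0 0 0 0.6; 0.105 -0.13 0.05 0 0 0 0.5; 0.105 -0.13 0.10 0 0 0 0.5; 0.105 -0.13 0.15 0 0 0 0.5; 0.105 -0.13 0.185 0 0 0 0.5; 0.105 -0.13 0.185 0 0 0 0.5'; python3 - <<'E'
from h import *
stt();go(.553,.0391,.0495,0)
E
```

```text
t 67.67 p [447.5 -90.8 243.9] yaw 0.02 q [-25.5  17.1 105.2  -0.   57.7 -25.5] F [-1.2  0.5 -0.4] op 0.998
shift 0.1055 -0.1299 0.1944  turn 0.01 0.01 0.02
time_s: 68.55
position: [0.5497, 0.0396, 0.0561]
tcp_rot: [[1.0, -0.0, -0.007], [-0.0, -1.0, 0.001], [-0.007, -0.001, -1.0]]
force: [0.0, 0.1, 0.2]
opening: 0.5
t 68.55 p [549.7  39.6  56.1] yaw -0.0 q [ -7.5  40.9 100.2  -0.   39.3  -7.5] F [0.  0.1 0.2] op 0.5
shift 0.0033 0.0005 0.0065  turn -0.05 0.41 -0.00
```

```bash
python3 -m jog '0.002 0.0005 0.005 0 0 0 0.5; 0.002 0.0005 0.005 0 0 0 0.3; 0.002 0.0005 0.005 0 0 0 0; 0.002 0.0005 0.005 0 0 0 0; 0.002 0.0005 0.005 0 0 0 0; 0.002 0.0005 0.005 0 0 0 0; 0.002 0.0005 0.005 0 0 0 0'; python3 - <<'E'
from h import *
stt()
E
```

```text
time_s: 69.42
position: [0.5522, 0.0384, 0.0544]
tcp_rot: [[1.0, -0.001, -0.003], [-0.001, -1.0, -0.0], [-0.003, 0.0, -1.0]]
force: [-2.7, -1.6, 5.6]
opening: 0.156
t 69.42 p [552.2  38.4  54.4] yaw -0.03 q [ -7.6  41.1 100.1  -0.   39.   -7.5] F [-2.7 -1.6  5.6] op 0.156
```

```bash
python3 -m jog '-0.004 0 -0.001 0 0 0 0; -0.010 0 -0.002 0 0 0 0; -0.016 0 -0.003 0 0 0 0; -0.02 0 -0.01 0 0 0 0; -0.025 0 -0.02 0 0 0 0; -0.025 0 -0.02 0 0 0 0'; python3 - <<'E'
from h import *
stt();go(.428,.048,.077,0.5)
p,d,P=grab('wrist','v1')
p,d,P=grab('top','v1t')
E
```

```text
time_s: 70.18
position: [0.5286, 0.0384, 0.0751]
tcp_rot: [[1.0, -0.001, 0.001], [-0.001, -1.0, -0.0], [0.001, 0.0, -1.0]]
force: [0.5, 0.6, -7.9]
opening: 0.16
t 70.17 p [528.6  38.4  75.1] yaw -0.04 q [ -7.9  37.9 103.3  -0.   38.8  -7.9] F [ 0.5  0.6 -7.9] op 0.16
shift -0.1006 -0.0095 -0.0020  turn 0.01 -0.06 -0.54
```

View pics/v1.png

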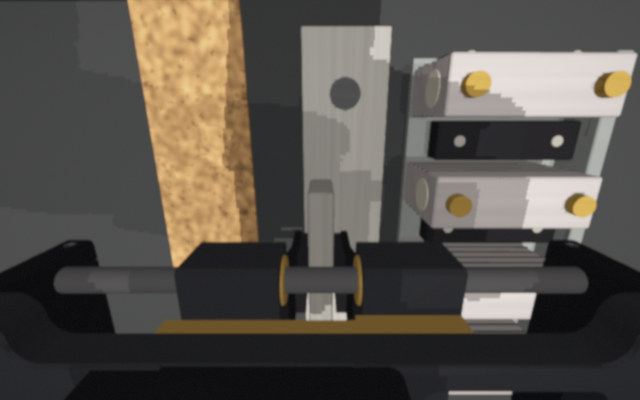

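```bash
python3 -m jog '-0.025 -0.003 0 0 0 0 0; -0.05 -0.005 0 0 0 -0.5 0; -0.075 -0.007 0 0 0 -0.5 0; -0.1006 -0.009 0 0 0 -0.54 0; -0.1006 -0.009 0 0 0 -0.54 0; -0.1006 -0.009 0 0 0 -0.54 0'; python3 -m jog '0 0 0.008 0 0 0 0; 0 0 0.012 0 0 0 0; 0 0 0.012 0 0 0 0'; python3 - <<'E'
from h import *
stt();p,d,P=grab('wrist','w1');np.save('w1.npy',P)
m=(P[...,2]>.018)&(P[...,2]<.035)&(P[...,0]<.52)&(P[...,0]>.38)&(P[...,1]>.08)
n,l,s,c=cv2.connectedComponentsWithStats(m.astype(np.uint8));i=1+s[1:,4].argmax();Q=P[l==i];print('sole',rect(Q[:,:2]),Q[:,1].max(),np.median(Q[:,2]))
E
```

```text
time_s: 71.03
position: [0.4297, 0.0472, 0.0743]
tcp_rot: [[1.0, 0.009, 0.003], [0.009, -1.0, -0.001], [0.003, 0.001, -1.0]]
force: [1.0, -0.1, -7.7]
opening: 0.156
time_s: 71.4
position: [0.4277, 0.0475, 0.0614]
tcp_rot: [[1.0, 0.009, -0.002], [0.009, -1.0, 0.0], [-0.002, -0.0, -1.0]]
force: [0.6, -0.1, -8.9]
opening: 0.156
t 71.4 p [427.7  47.5  61.4] yaw 0.49 q [ -8.6  36.  117.8  -0.   26.3  -9.1] F [ 0.6 -0.1 -8.9] op 0.156
sole (array([442.2, 126.6]), 93.5, 50.3, -89.5) 0.17351966101401467 0.0269599803359257
```

View pics/w1.png

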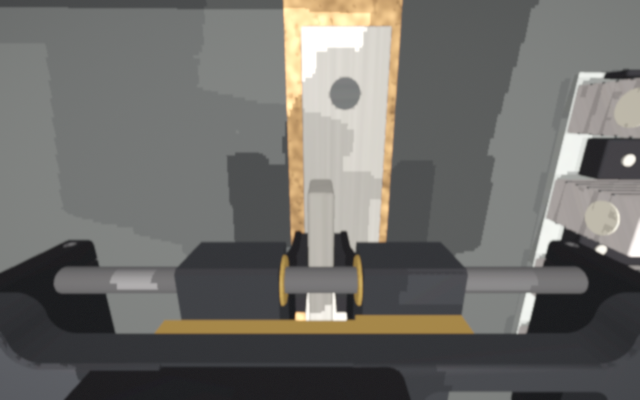

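```bash
python3 -m jog '0 0 0.002 0 0 0 0; 0 0 0.0035 0 0 0 0; 0 0 0.0035 0 0 0 0';python3 -m jog '0 0 0.001 0 0 0 0; 0 0 0.001 0 0 0 0'
```

```text
time_s: 71.82
position: [0.4277, 0.0475, 0.0585]
tcp_rot: [[1.0, 0.009, -0.001], [0.009, -1.0, 0.0], [-0.001, -0.0, -1.0]]
force: [-0.6, 0.6, -8.1]
opening: 0.161
time_s: 72.08
position: [0.4279, 0.0475, 0.0575]
tcp_rot: [[1.0, 0.009, -0.001], [0.009, -1.0, -0.0], [-0.001, 0.0, -1.0]]
force: [-0.1, 0.1, -7.8]
opening: 0.158
```

```bash
python3 -m jog '0 0 0.0008 0 0 0 0; 0 0 0.0008 0 0 0 0'; python3 - <<'E'
from h import *
stt()
E
```

```text
time_s: 72.32
position: [0.4278, 0.0475, 0.0574]
tcp_rot: [[1.0, 0.009, 0.0], [0.009, -1.0, -0.0], [0.0, 0.0, -1.0]]
force: [-1.8, -0.2, 5.1]
opening: 0.156
t 72.33 p [427.8  47.5  57.4] yaw 0.5 q [ -8.6  36.5 117.9  -0.   25.5  -9.1] F [-1.8 -0.2  5.1] op 0.156
```

Resting on the mat. Release, rise and check.

```bash
python3 -m jog '0 0 -0.0005 0 0 0 0.3; 0 0 -0.0005 0 0 0 0.5; 0 0 -0.0005 0 0 0 0.5; 0 0 -0.004 0 0 0 0.5; 0 0 -0.05 0 0 0 0.6; 0 0 -0.11 0 0 0 1; 0.03 0.05 -0.17 0 0 0 1; 0.06 0.1 -0.185 0 0 0 1'; python3 -m jog '0 0 0 0 0 0 1;0 0 0 0 0 0 1;0 0 0 0 0 0 1'; python3 se.py x1; python3 - <<'E'
from h import *
P=np.load('x1.npy')
print('front plate',edge(P,-.06,.13,.575,.60,.0035,.009,-1,.003))
for y in (.132,.070,.0080,-.054):
    k=edge(P,y-.0115,y+.0115,.57,.64,.055,.074,-1,.002);print(y,np.polyval(k[0],y),k)
E
```

```text
time_s: 73.32
position: [0.4814, -0.039, 0.2384]
tcp_rot: [[1.0, 0.011, 0.003], [0.011, -1.0, -0.001], [0.003, 0.001, -1.0]]
force: [0.8, -0.7, 0.4]
opening: 0.852
time_s: 73.7
position: [0.479, -0.0377, 0.2343]
tcp_rot: [[1.0, 0.01, -0.004], [0.01, -1.0, 0.001], [-0.004, -0.001, -1.0]]
force: [-0.2, -0.0, 0.3]
opening: 0.999
t 73.7 p [479.  -37.7 234.3] yaw 0.55 q [-17.9  19.8 102.6  -0.   57.8 -18.4] F [-0.2 -0.   0.3] op 0.999
t 73.75 p [479.3 -37.7 234.4] yaw 0.56 q [-17.8  19.8 102.6  -0.   57.8 -18.4] F [-0.5  0.  -1. ] op 1.001
rib [274.07027027 106.15945946] (array([429.1,  48.6]), 80.0, 14.2, -89.5) 0.008655666148531069 0.08866225007540554
sole (array([442.9,  42.2]), 235.8, 50.4, -89.5) -0.07585998186503423 0.160131541418499
sole+ (array([-0.00920274,  0.46824326]), 38, np.float64(0.00020057652507424024))
front plate (array([4.97294505e-04, 5.92376767e-01]), 41, np.float64(0.000158356410040699))
front plate (array([4.97294505e-04, 5.92376767e-01]), 41, np.float64(0.000158356410040699))
0.132 0.5922388658934824 (array([-0.00386442,  0.59274897]), 11, np.float64(0.00021518845658551977))
0.07 0.5922497664175789 (array([9.02471449e-05, 5.92243449e-01]), 10, np.float64(7.71008844538567e-05))
0.008 0.5921700868139058 (array([0.00470515, 0.59213245]), 11, np.float64(0.00021439583083275205))
-0.054 0.5923185743769072 (array([0.00162458, 0.5924063 ]), 9, np.float64(7.136826852783725e-05))
```

View pics/x1.png

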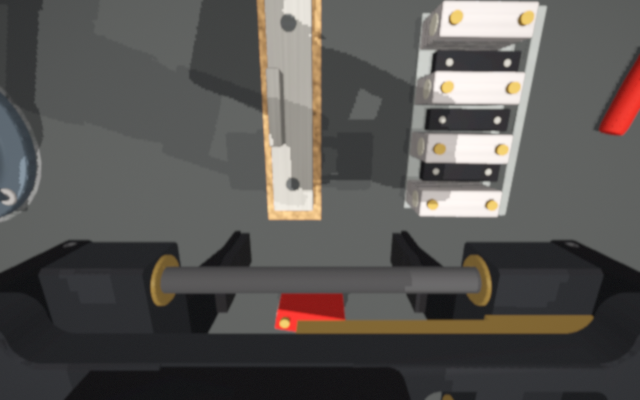

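```bash
python3 - <<'E'
from h import *
capture('top')
for lab in ['meter','probe_box']: print(lab,[np.round(r['centre'],3) for r in spot_in(lab,'top')][:1])
hand_in();stt()
E
```

```text
meter [array([0.526, 0.481, 0.036])]
probe_box [array([ 0.506, -0.475,  0.046])]
the job is handed in; nothing more can be done
the job is handed in; nothing more can be done
```

The job is done and handed in, at about 74 s of the 210 s allowed. I got no verdict back.

- **Straightedge:** I laid it flush against the carrier and let go. All four modules were present; I stood three in their channels, butted against it.
- **The knock:** While I was carrying the fourth module, the straightedge was knocked about 25 mm aside. I parked the module in its channel, reset the straightedge flush, then pushed the module forward against it.
- **Touching off:** Butting modules 2 to 4 pushed the straightedge back by roughly 0.5–1 mm each time. I pressed it flush once more, released it and checked it before taking it away.
- **Last checks on the modules:** Their front ends measured x = 592.2–592.3 mm, against 592.4 mm for the carrier's front edge.
- **Last checks on the straightedge:** It is back wholly on the mat and centred to within 1–2 mm. Its angle is 0.5° against about 0.6° for the mat.
- **Meter and probe box:** Both are where they were; the readings differ from the start by up to 5 mm, about the detector's accuracy.

None of these last checks failed. The only mismatch is that the overhead camera read some positions 2–4 mm differently from the wrist camera, so I used the wrist camera for every fit.

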